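# Lay out the service kit in fitting order

### The arm

A 7-joint arm with a two-finger parallel gripper is mounted at the origin on a cart in front of the work surface, level with it; the furniture and walls round the work are solid. World frame = base frame: x ahead of the robot, y to its left, z up, the work surface at z = 0. Lengths are in m, angles in rad, forces in N, time in s.
With the tool pointing down it reaches from about 0.4 to 0.85 m from the base axis. Payload 4.5 kg.
Tool frame: the origin (TCP) lies midway between the tips of the shut fingers; the grasp point (between the pads) lies r.grip_point_offset behind it (r.grip_point_offset is the distance from the TCP to the grasp point, in m); z points along the fingers, y is the line along which they close (so a half turn about z gives the same grasp; the last joint's range is limited). The gripper opens to 88 mm and grips with 3 to 60 N. Pads are 18 mm wide; open, the fingers measure 123 mm over their backs; the gripper's body (75 mm by 187 mm) begins 45 mm behind the grasp point.
Start: joints at [-1.145, 0.689, -0.195, 1.565, 0.157, 0.902, -0.215], TCP at [0.239, 0.578, 0.239] pointing down, gripper open.
Joint ranges: [-3.01, 3.01], [-0.46, 2.08], [-1.47, 1.51], [0.13, 2.56], [-1, 4.14], [0.04, 2.09], [-2.66, 2.66]. Speed limits (rad/s): [2.57, 2.57, 3.14, 3.14, 3.14, 3.14, 3.14].

### API

Orientations are given as a unit quaternion [x, y, z, w].
In Python, from plant import r gives the robot as it stands.
- The arm moves only by the shell command python3 -m jog 'ROWS' [FORCE]. ROWS is JSON, a list of rows, each an object of numbers: "wx", "wy", "wz": the turn, a rotation vector about the world's x, y, z as a fraction of full scale; "dx", "dy", "dz": the shift along the world's x, y, z as a fraction of full scale; "hand": the closure, from 0 (fully open) to 1 (shut). In form: [{"wx": .., "wy": .., "wz": .., "dx": .., "dy": .., "dz": .., "hand": ..}, ...]. A call has 1 to 5 rows; each row shifts and turns the commanded pose from where the row before left it; what a row does not reach is not made up. Full scale, the value 1, is 0.25 m for a shift and 2 rad for a turn. A row lasts 1/12 s, in which the tool goes at most 41.7 mm and 7.16 degrees, less where a joint would pass 70% of its speed; a pose out of reach is approached as far as the arm can. A call with a number of a shift or a turn outside -1 to 1 is refused whole. A call with a gripper value outside its range is refused whole. The fingers move at their own pace and stop on an object; FORCE is the grip in N (left out, the last holds). Time passes only in rows, so rows that do not move let the fingers close. It gives the time, the measured TCP pose, the force, the opening and the grip force at its end, in the units of the state.
- r.get_state(): the state, without advancing time (a new reading comes with each control period).
- r.snapshot(name): name is "scene" or "side" or "wrist"; returns the picture (480x640x3 uint8, red, green, blue); there is no depth.
- r.camera_info(name): a dict with "mtx" (3x3 intrinsics, pixels), "k1" (the pictures are not rectified: a ray, as slopes to the right and down, at radius r is drawn at 1 + k1 r^2 times it, then the intrinsics apply), "R" (3x3) and "t" (3): a world point X has camera coordinates R X + t. Camera axes: x right, y down, z forward; pixel columns grow to the right and rows downward; lengths in m; the calibration is good to about 2 mm. A picture is of the moment at which its call begins: read the wrist's pose just before it. camera_info takes no time and is no camera call; for the wrist camera it gives the pose at the moment of the call.
- r.finish_job(): hands the job in; it is judged then, once.
Trained networks look in the newest picture that a camera, given by its name, has taken for a name from the list of things; names that differ only in an ending like _2 or _b are one class to them, and where a whole thing is asked for, a point or a joint stands for the part that bears it (a point fixed in the world has none). Each returns a list of dicts, best first, with "p" (0 to 1); they miss things now and then, are a little off and sometimes report something else, mostly with a low value. They report only what shows in the picture. A call takes as long as a camera call. They do not tell look-alikes from the thing itself.
- r.search_frame(camera, query): "bbox" ([left, top, right, bottom] in pixels, round what is visible of it).
- r.masks_of(camera, query): "region" (480x640 bool, what is visible of it) and "bbox" ([left, top, right, bottom] in pixels, round what is visible of it).
The state is a dict: "clock": time; "q": joint angles; "qd": joint speeds; "joint_torque": joint torques, N m; "tool_pos": TCP position; "eef_rot": TCP orientation; "contact_force": force on the tool from outside, world axes, zero at the start; "moment": the same for the moment, N m; "opening": opening from 0.0 (shut) to 1.0 (fully open); "finger_force": force on a finger pad.
Only numpy, scipy, OpenCV 4.12 (cv2) and the standard library are available. Lean on these libraries where they do the work, as an engineer would, in place of code of your own. Each camera call takes 0.05 s, during which the arm holds its last target. There are 200 camera calls.

### The job

Lay out the service kit in a row on the white line of the blue mat: the plug carton halfway between the oil filter and the screw jar, its long side square across the line, the bearing lying flat halfway between the filter and the carton, and the spark plug lying along the line halfway between the carton and the jar. Stand the small bottle upright on the middle of the carton's top. The filter and the jar stay standing where they are, and the white mains plug is not part of the kit: leave it where it lies.

Things in the scene. Friction and masses are not known exactly. Their poses are not given: they have to be found in the camera images.
- layout_mat: Blue rubber mat fixed to the bench, 130 x 460 x 4 mm, with a white line along the middle of its length. Origin: centre of the underside (bench level). Its y axis runs along the white line (to the left seen from the robot, give or take its yaw), x across it away from the robot, z up; its upper face is at z = 4 mm.
- oil_filter: Orange-red oil filter with a cream band, upright cylinder 71 mm diameter, 86 mm high, standing loose on the white line, 180 mm from the mat's centre, at either end. Origin: centre of its underside. Not to be moved.
- screw_jar: Glass jar of screws with a pale tin lid, 62 mm diameter, 88 mm high, standing loose on the white line, 180 mm from the mat's centre, at the other end from the filter, so 360 mm from it. Origin: centre of its underside. Not to be moved.
- plug_carton: Small white carton of spark plugs with a lilac patch, 48 (x) x 84 (y) x 50 (z) mm, 0.16 kg. Origin: centre of its underside; y along its long side, z up. Grasp it across the 48 mm. It starts on the bench in front of the mat.
- bottle: Small black plastic bottle with a grey screw cap and a yellow band, standing upright, body 37 mm diameter and 56 mm high, cap 21 mm diameter above it, 68 mm high in all, 0.14 kg. Origin: centre of its underside, z up. It starts on the bench in front of the mat.
- bearing: Steel ball bearing lying flat, ring of 52 mm outer diameter (its bore counts as closed), 15 mm high, 0.18 kg. Origin: centre of its underside, z up. It starts on the bench in front of the mat.
- spark_plug: Spark plug lying on its side, white insulator and steel body, 73 mm long (along its x axis), 24 mm across the hexagon (along its y axis), 21 mm high, 0.055 kg. Origin: under the middle of its length, z up; the hexagon reaches from x = 0 to +13 mm, a round barrel of 18 mm diameter from x = -36 mm to 0, with its axis 10 mm up.
- mains_plug: White three-pin mains plug, rounded, 69 x 49 x 21 mm with three pins, lying on the bench among the kit parts in front of the mat. Origin: centre of its underside. Not part of the kit, not to be moved.
Things that resemble listed ones, but are neither listed nor needed, are in the scene too. Leave any turquoise look-alike of the plug_carton alone. What is shaped like the bottle but pink is not meant.

How it is judged:
By the outcome, as a careful person would: the job done as asked, in the order asked, and still so for the second after the job is handed in, with the robot touching nothing.
It also fails if it takes over 118 s, if anything falls off the work surface, if the arm or the gripper's body presses on something with over 40 N, if the wrist force passes 120 N, or if a joint passes its speed limit or range.

## Working session

There is one attempt and no reset: what is moved stays moved. The work goes in short steps, Python scripts to look and compute and a shell command to move; the robot and the scene stay as the last step left them, time stands still between calls to the robot, and variables do not carry over. Pictures are saved under pics/ and viewed, at most 14 in all, crops included, and the job is handed in when it is done.

```bash
ls; mkdir -p pics; python3 - <<'E'
from plant import r
import cv2
for n in("scene","side"):
    cv2.imwrite(f"pics/{n}0.png",r.snapshot(n)[:,:,::-1])
    c=r.camera_info(n);print(n,c)
print(r.get_state(),r.grip_point_offset)
E
```

```text
pics
scene {'mtx': array([[498.51092884,   0.        , 322.71182952],
       [  0.        , 498.51092884, 241.93260459],
       [  0.        ,   0.        ,   1.        ]]), 'k1': 0.04911153254584052, 'R': array([[ 0.64344415, -0.76545124,  0.00800179],
       [-0.48432859, -0.41518067, -0.77009794],
       [ 0.59279461,  0.49163951, -0.63787549]]), 't': array([-0.34809574,  0.28958688,  0.60616832])}
side {'mtx': array([[499.9728433 ,   0.        , 318.87768901],
       [  0.        , 499.9728433 , 239.07480506],
       [  0.        ,   0.        ,   1.        ]]), 'k1': 0.02257660992073728, 'R': array([[ 0.99726179,  0.07147682, -0.01897346],
       [ 0.02474881, -0.56434205, -0.82517001],
       [-0.06968805,  0.82244095, -0.56456573]]), 't': array([-0.50221785,  0.04048699,  1.24696783])}
{'clock': 0.1, 'q': array([-1.14520443,  0.68991831, -0.19454065,  1.56621851,  0.15729383,
        0.90248326, -0.21506777]), 'qd': array([-1.80674620e-03, -2.18541285e-03, -1.66824443e-03, -2.58120085e-03,
        1.25039829e-03, -9.71773956e-05,  9.96670715e-05]), 'joint_torque': array([-3.00734740e-03, -5.28501284e+01, -1.27122704e+00, -1.53838867e+01,
       -5.25460986e-02,  1.99093272e-03,  3.42380963e-05]), 'tool_pos': array([0.23846802, 0.57711688, 0.23798513]), 'eef_rot': array([ 1.94587515e-01,  9.80884820e-01, -8.10504751e-04, -1.11586830e-04]), 'contact_force': array([-0.08708006,  0.17631118,  0.26662676]), 'moment': array([-0.01649882, -0.03978552,  0.01014506]), 'finger_force': 0.0, 'opening': 0.9965470728348463} 0.0187
```

View pics/scene0.png

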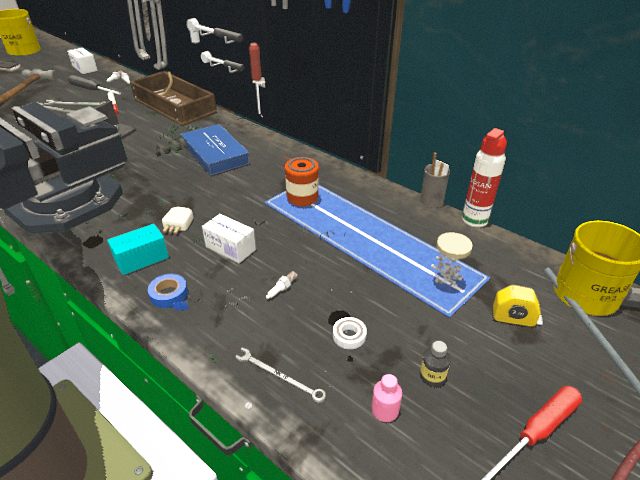

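View pics/side0.png

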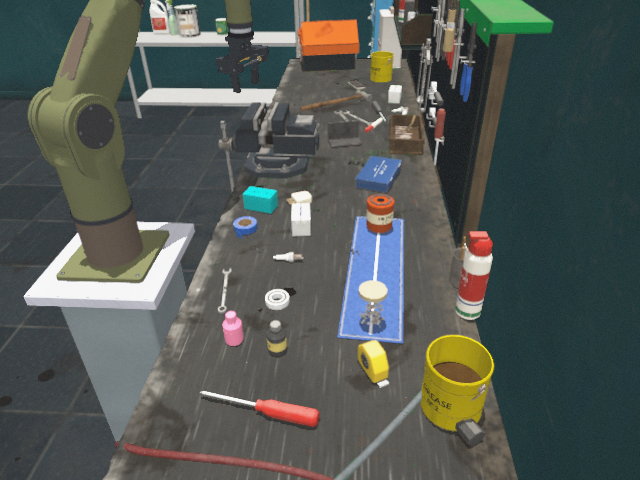

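```bash
cat > h.py <<'E'
from plant import r
import numpy as np, cv2
from scipy.optimize import minimize
def proj(X,c):
    p=np.asarray(X)@c["R"].T+c["t"]; s=p[:,:2]/p[:,2:]
    s=s*(1+c["k1"]*(s**2).sum(1,keepdims=True))
    return s@c["mtx"][:2,:2].T+c["mtx"][:2,2]
def ray(uv,c,z):
    s0=(np.array(uv,float)-c["mtx"][:2,2])/c["mtx"][0,0]; s=s0.copy()
    for _ in range(9): s=s0/(1+c["k1"]*(s@s))
    d=c["R"].T@np.r_[s,1]; o=-c["R"].T@c["t"]
    return o+d*(z-o[2])/d[2]
def box(a,b,h,z0=0): return np.array([[x,y,z] for x in(-a/2,a/2) for y in(-b/2,b/2) for z in(z0,h)])
def cyl(d,h,z0=0):
    t=np.linspace(0,2*np.pi,40,False); return np.array([[d/2*np.cos(a),d/2*np.sin(a),z] for a in t for z in(z0,h)])
def bar(x0,x1,rad,zc):
    t=np.linspace(0,2*np.pi,16,False); return np.array([[x,rad*np.cos(a),zc+rad*np.sin(a)] for a in t for x in(x0,x1)])
M=dict(layout_mat=[box(.13,.46,.004)],oil_filter=[cyl(.071,.086)],screw_jar=[cyl(.062,.088)],plug_carton=[box(.048,.084,.05)],
 bottle=[np.r_[cyl(.037,.056),cyl(.021,.068)]],bearing=[cyl(.052,.015)],mains_plug=[box(.069,.049,.021)],
 spark_plug=[np.r_[bar(-.036,0,.009,.01),bar(0,.013,.011,.0105)],bar(.013,.0365,.006,.01)])
SS=4
def sil(name,p,z,c):
    m=np.zeros((480*SS,640*SS),np.uint8); C,S=np.cos(p[2]),np.sin(p[2])
    for X in M[name]:
        W=X@np.array([[C,S,0],[-S,C,0],[0,0,1]])+[p[0],p[1],z]
        h=cv2.convexHull((proj(W,c)*SS+SS/2-.5).astype(np.float32)); cv2.fillPoly(m,[np.round(h).astype(np.int32)],1)
    return m
def fit(name,masks,p0,z=0,yaw=True):
    big=[(cv2.resize(m.astype(np.uint8),None,fx=SS,fy=SS,interpolation=0),c) for m,c in masks]
    def f(q):
        p=[q[0],q[1],q[2]/4 if yaw else 0]; e=0
        for m,c in big:
            s=sil(name,p,z,c); e+=1-(s&m).sum()/max(1,(s|m).sum())
        return e/len(big)
    best=None
    for y in (p0[2]+np.arange(4)*np.pi/4 if yaw and name!="layout_mat" else [p0[2]]):
        x0=np.array([p0[0],p0[1],y*4]); 
        R=minimize(f,x0,method="Nelder-Mead",options=dict(initial_simplex=x0+np.array([[0,0,0],[.012,0,0],[0,.012,0],[0,0,1.]]),xatol=1e-4,fatol=1e-4,maxiter=120))
        if best is None or R.fun<best.fun: best=R
    return np.r_[best.x[:2],best.x[2]/4 if yaw else 0], best.fun
E
cat > loc.py <<'E'
from h import *
import pickle
H=dict(layout_mat=.004,oil_filter=.04,screw_jar=.04,plug_carton=.025,bottle=.03,bearing=.007,spark_plug=.01,mains_plug=.01)
ims={}; det={}
cs={n:r.camera_info(n) for n in("scene","side")}
for n in cs:
    ims[n]=r.snapshot(n)
    for k in H:
        det[n,k]=r.masks_of(n,k)
        for d in det[n,k]:
            b=d["bbox"]; v=d["region"]; print(n,k,round(d["p"],2),np.round(b).astype(int),v.sum(),"xy",np.round(ray([(b[0]+b[2])/2,(b[1]+b[3])/2],cs[n],H[k])[:2],3),"rgb",ims[n][v].mean(0).astype(int) if v.any() else 0)
pickle.dump((ims,cs,det),open("det.pkl","wb"))
E
python3 loc.py
```

```text
scene layout_mat 0.81 [267 184 489 316] 9504 xy [ 0.62 -0.07] rgb [125 158 221]
scene oil_filter 0.95 [288 158 320 207] 1479 xy [0.661 0.152] rgb [176 109  69]
scene screw_jar 0.63 [434 227 476 283] 1277 xy [ 0.66  -0.201] rgb [195 191 174]
scene screw_jar 0.4 [202 214 256 259] 1701 xy [0.438 0.137] rgb [221 219 217]
scene plug_carton 0.88 [105 225 168 276] 2042 xy [0.315 0.246] rgb [  5 190 187]
scene bottle 0.9 [419 341 451 383] 984 xy [ 0.446 -0.288] rgb [129 122  97]
scene bottle 0.68 [371 374 402 422] 1172 xy [ 0.353 -0.268] rgb [232 153 184]
scene bearing 0.94 [336 319 366 352] 795 xy [ 0.422 -0.157] rgb [227 225 219]
scene spark_plug 0.59 [265 273 298 297] 348 xy [ 0.431 -0.001] rgb [217 212 204]
scene mains_plug 0.84 [161 206 197 235] 649 xy [0.43  0.279] rgb [227 221 204]
side layout_mat 0.58 [289 193 311 203] 276 xy [0.427 0.295] rgb [224 219 205]
side layout_mat 0.57 [337 217 406 342] 5889 xy [ 0.629 -0.071] rgb [123 151 210]
side oil_filter 0.58 [366 194 394 236] 954 xy [0.653 0.151] rgb [165 108  80]
side screw_jar 0.9 [356 283 387 324] 769 xy [ 0.627 -0.192] rgb [197 193 179]
side plug_carton 0.91 [240 188 275 216] 763 xy [0.315 0.235] rgb [ 30 176 175]
side plug_carton 0.77 [293 202 310 233] 616 xy [0.446 0.156] rgb [220 219 216]
side bottle 0.94 [268 319 284 356] 537 xy [ 0.442 -0.288] rgb [126 120  97]
side bearing 0.81 [264 290 289 313] 405 xy [ 0.423 -0.159] rgb [216 215 213]
side spark_plug 0.52 [277 251 300 259] 164 xy [0.429 0.007] rgb [198 194 189]
side mains_plug 0.7 [290 195 312 202] 239 xy [0.432 0.285] rgb [227 222 208]
```

```bash
cat > fitall.py <<'E'
from h import *
import pickle
ims,cs,det=pickle.load(open("det.pkl","rb"))
def g(n,k,i=0): return (det[n,k][i]["region"],cs[n])
def mat(n):
    hsv=cv2.cvtColor(ims[n],cv2.COLOR_RGB2HSV); m=cv2.inRange(hsv,(100,90,90),(125,255,255))
    i=0 if n=="scene" else 1
    b=np.round(det[n,"layout_mat"][i]["bbox"]).astype(int); w=np.zeros_like(m); w[b[1]-8:b[3]+8,b[0]-8:b[2]+8]=1
    m=m*w; 
    h=cv2.convexHull(cv2.findNonZero(m)); o=np.zeros_like(m); cv2.fillPoly(o,[h],1); return o>0,cs[n]
J=dict(layout_mat=([mat("scene"),mat("side")],(.625,-.02,0),0,1),
oil_filter=([g("scene","oil_filter"),g("side","oil_filter")],(.65,.15,0),.004,0),
screw_jar=([g("scene","screw_jar"),g("side","screw_jar")],(.64,-.2,0),.004,0),
plug_carton=([g("scene","screw_jar",1),g("side","plug_carton",1)],(.44,.145,0),0,1),
bottle=([g("scene","bottle"),g("side","bottle")],(.445,-.288,0),0,0),
bearing=([g("scene","bearing"),g("side","bearing")],(.422,-.158,0),0,0),
spark_plug=([g("scene","spark_plug"),g("side","spark_plug")],(.43,.003,0),0,1),
mains_plug=([g("scene","mains_plug")],(.43,.28,0),0,1))
for k,(m,p0,z,y) in J.items():
    a=fit(k,m,p0,z,y); print(k,np.round(a[0],4),round(a[1],3),"single:",[np.round(fit(k,[q],a[0],z,y)[0],4).tolist() for q in m] if k!="mains_plug" else "")
# colour check crop
c=ims["scene"][200:300,200:330]; cv2.imwrite("pics/crop1.png",cv2.resize(np.hstack([c,ims["scene"][320:420,350:480]]),None,fx=3,fy=3,interpolation=2)[:,:,::-1])
E
python3 fitall.py
```

```text
layout_mat [ 0.6392 -0.0279 -0.069 ] 0.195 single: [[0.6409, -0.0284, -0.0683], [0.6388, -0.0285, -0.0715]]
oil_filter [0.6505 0.1506 0.    ] 0.136 single: [[0.655, 0.1526, 0.0], [0.6506, 0.1526, 0.0]]
screw_jar [ 0.6285 -0.2055  0.    ] 0.464 single: [[0.6477, -0.2001, 0.0], [0.6262, -0.1827, 0.0]]
plug_carton [0.4446 0.1488 0.0941] 0.076 single: [[0.4475, 0.1509, 0.0736], [0.4436, 0.1495, 0.1128]]
bottle [ 0.4421 -0.2892  0.    ] 0.161 single: [[0.4441, -0.2888, 0.0], [0.4421, -0.2892, 0.0]]
bearing [ 0.4229 -0.1519  0.    ] 0.107 single: [[0.4235, -0.1515, 0.0], [0.4228, -0.1534, 0.0]]
spark_plug [ 0.4325 -0.0005  0.0613] 0.266 single: [[0.4297, 0.0011, 3.205], [0.4328, -0.0012, 0.082]]
mains_plug [0.4345 0.2886 0.779 ] 0.232 single:
```

View pics/crop1.png

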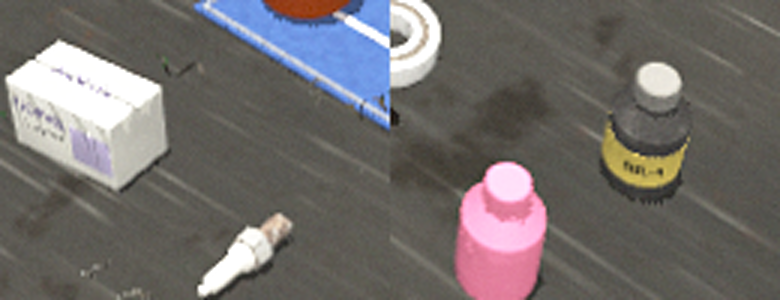

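The fits agree with each other: the filter and jar lie on the mat's ±180 mm axis. The two lookalike choices, confirmed in the crop:

- **Carton:** the candidates are white with a lilac patch at (230,238) and turquoise at (138,248). The white one fits.
- **Bottle:** the candidates are black with a yellow band and grey cap at (435,363) and pink at (387,398). The black one fits.

I'm moving above the carton now.

```bash
python3 -m jog '[{"wz":-0.06,"dx":0.069,"dy":-0.143,"hand":0},{"wz":-0.06,"dx":0.069,"dy":-0.143,"hand":0},{"wz":-0.06,"dx":0.069,"dy":-0.143,"hand":0},{"wz":-0.06,"dx":0.069,"dy":-0.143,"hand":0},{"wz":-0.06,"dx":0.069,"dy":-0.143,"hand":0}]' 20
python3 -m jog '[{"wz":-0.06,"dx":0.069,"dy":-0.143,"hand":0},{"wz":-0.06,"dx":0.069,"dy":-0.143,"hand":0},{"wz":-0.06,"dx":0.069,"dy":-0.143,"hand":0},{"wz":-0.06,"dx":0.069,"dy":-0.143,"hand":0},{"dx":0.069,"dy":-0.143,"hand":0}]'
python3 -m jog '[{"dx":0.069,"dy":-0.143,"hand":0},{"dx":0.069,"dy":-0.143,"hand":0},{"hand":0},{"hand":0}]'
cat > st.py <<'E'
from h import *
from scipy.spatial.transform import Rotation as Ro
def st():
    s=r.get_state(); m=Ro.from_quat(s["eef_rot"]).as_matrix(); y=m[:,1]
    print("t",round(s["clock"],2),"tcp",np.round(s["tool_pos"],4),"close_deg",round(np.degrees(np.arctan2(y[1],y[0])),2),"z",np.round(m[:,2],3),"F",np.round(s["contact_force"],1),"open",round(s["opening"],3),"ff",round(s["finger_force"],1),"q",np.round(s["q"],2))
    return s
if __name__=="__main__":
    import sys
    st()
    if len(sys.argv)>1: cv2.imwrite(f"pics/{sys.argv[2]}.png",r.snapshot(sys.argv[1])[:,:,::-1])
E
python3 st.py wrist w1
```

```text
t 1.0 tcp [0.2386 0.5777 0.2387] close_deg 67.55 z [ 0.  0. -1.] F [-0.8  0.3 -0. ] open 0.998 ff 0.0 q [-1.15  0.69 -0.19  1.57  0.16  0.9  -0.22]invalid input
invalid input
invalid input
```

View pics/w1.png

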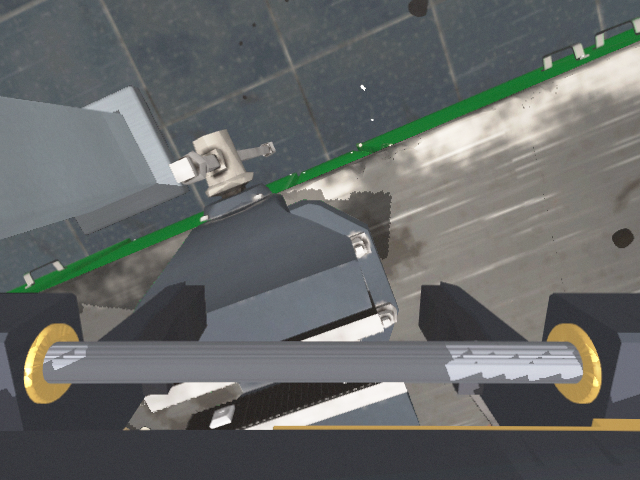

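The wrist picture still shows the vise, because the moves were refused. The rows probably need every key.

```bash
python3 -m jog '[{"wx":0,"wy":0,"wz":-0.06,"dx":0.069,"dy":-0.143,"dz":0,"hand":0},{"wx":0,"wy":0,"wz":-0.06,"dx":0.069,"dy":-0.143,"dz":0,"hand":0},{"wx":0,"wy":0,"wz":-0.06,"dx":0.069,"dy":-0.143,"dz":0,"hand":0},{"wx":0,"wy":0,"wz":-0.06,"dx":0.069,"dy":-0.143,"dz":0,"hand":0},{"wx":0,"wy":0,"wz":-0.06,"dx":0.069,"dy":-0.143,"dz":0,"hand":0}]' 20
```

```text
clock: 1.47
tool_pos: [0.3255, 0.3973, 0.239]
eef_rot: [0.478, 0.878, 0.0, 0.0]
contact_force: [0.5, 0.3, 0.8]
opening: 1.002
finger_force: 0.0
```

```bash
python3 -m jog '[{"wx":0,"wy":0,"wz":-0.06,"dx":0.069,"dy":-0.142,"dz":0,"hand":0},{"wx":0,"wy":0,"wz":-0.06,"dx":0.069,"dy":-0.142,"dz":0,"hand":0},{"wx":0,"wy":0,"wz":-0.06,"dx":0.069,"dy":-0.142,"dz":0,"hand":0},{"wx":0,"wy":0,"wz":-0.06,"dx":0.069,"dy":-0.142,"dz":0,"hand":0},{"wx":0,"wy":0,"wz":0,"dx":0.069,"dy":-0.142,"dz":0,"hand":0}]'
python3 -m jog '[{"wx":0,"wy":0,"wz":0,"dx":0.069,"dy":-0.142,"dz":0,"hand":0},{"wx":0,"wy":0,"wz":0,"dx":0.069,"dy":-0.142,"dz":0,"hand":0},{"wx":0,"wy":0,"wz":0,"dx":0,"dy":0,"dz":0,"hand":0},{"wx":0,"wy":0,"wz":0,"dx":0,"dy":0,"dz":0,"hand":0}]'
python3 st.py wrist w2
```

```text
clock: 1.88
tool_pos: [0.4118, 0.2199, 0.239]
eef_rot: [0.673, 0.74, 0.0, 0.0]
contact_force: [0.7, 1.0, -1.0]
opening: 0.998
finger_force: 0.0
clock: 2.22
tool_pos: [0.4467, 0.1478, 0.2389]
eef_rot: [0.674, 0.739, 0.0, 0.0]
contact_force: [0.5, 0.2, -0.2]
opening: 1.003
finger_force: 0.0
t 2.22 tcp [0.4467 0.1478 0.2389] close_deg 5.31 z [ 0.001 -0.    -1.   ] F [ 0.5  0.2 -0.2] open 1.003 ff 0.0 q [-0.46  0.49  0.06  2.02 -0.05  0.63 -0.28]
```

View pics/w2.png

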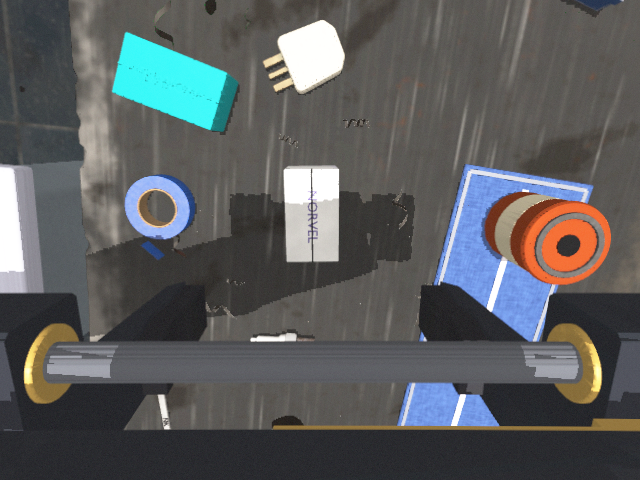

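The carton appears at (312,214), aligned with the tool, and the mains plug at (308,58) is clear of it. I'll refine the carton, mat and filter positions from this wrist picture.

```bash
cat > wfit.py <<'E'
from h import *
import sys
def wf(k,p0,z=0,yaw=True,pr=True):
    c=r.camera_info("wrist"); im=r.snapshot("wrist"); ds=r.masks_of("wrist",k)
    if pr: print([(round(d["p"],2),np.round(d["bbox"]).astype(int).tolist()) for d in ds])
    for d in ds:
        b=d["bbox"]; g=ray([(b[0]+b[2])/2,(b[1]+b[3])/2],c,z+.01)
        if np.hypot(g[0]-p0[0],g[1]-p0[1])<.05:
            a=fit(k,[(d["region"],c)],p0,z,yaw); print(k,np.round(a[0],4),round(a[1],3)); return a
if __name__=="__main__":
    a=sys.argv; wf(a[1],[float(x) for x in a[2:5]],float(a[5]),a[6]=="1")
E
python3 wfit.py plug_carton .445 .149 .094 0 1; python3 wfit.py oil_filter .6505 .1506 0 .004 0
python3 - <<'E'
from h import *
c=r.camera_info("wrist")
for uv in [(467,167),(591,186)]: print(ray(uv,c,.004))
m=(.6392,-.0279);y=-.069
for a,b in((-.065,.23),(.065,.23)): print(m[0]+a*np.cos(y)-b*np.sin(y),m[1]+a*np.sin(y)+b*np.cos(y))
E
```

```text
[(0.6, [115, 36, 240, 134]), (0.59, [284, 166, 341, 264])]
plug_carton [0.4463 0.1502 0.1092] 0.018
[(0.78, [486, 198, 613, 294])]
oil_filter [0.6486 0.1529 0.    ] 0.11
[0.59105167 0.2100403  0.004     ]
[0.71572319 0.20409377 0.004     ]
0.5902120812720093 0.20603414419169297
0.7199027390327646 0.19707126019251772
```

```bash
python3 -m jog '[{"wx":0,"wy":0,"wz":0.008,"dx":0,"dy":0.01,"dz":-0.16,"hand":0},{"wx":0,"wy":0,"wz":0,"dx":0,"dy":0,"dz":-0.16,"hand":0},{"wx":0,"wy":0,"wz":0,"dx":0,"dy":0,"dz":-0.16,"hand":0},{"wx":0,"wy":0,"wz":0,"dx":0,"dy":0,"dz":-0.16,"hand":0},{"wx":0,"wy":0,"wz":0,"dx":0,"dy":0,"dz":-0.16,"hand":0}]'
python3 -m jog '[{"wx":0,"wy":0,"wz":0,"dx":0,"dy":0,"dz":-0.11,"hand":0},{"wx":0,"wy":0,"wz":0,"dx":0,"dy":0,"dz":0,"hand":0.6},{"wx":0,"wy":0,"wz":0,"dx":0,"dy":0,"dz":0,"hand":1},{"wx":0,"wy":0,"wz":0,"dx":0,"dy":0,"dz":0,"hand":1},{"wx":0,"wy":0,"wz":0,"dx":0,"dy":0,"dz":0,"hand":1}]' 20
python3 -m jog '[{"wx":0,"wy":0,"wz":0,"dx":0,"dy":0,"dz":0,"hand":1},{"wx":0,"wy":0,"wz":0,"dx":0,"dy":0,"dz":0,"hand":1},{"wx":0,"wy":0,"wz":0,"dx":0,"dy":0,"dz":0,"hand":1},{"wx":0,"wy":0,"wz":0,"dx":0,"dy":0,"dz":0,"hand":1},{"wx":0,"wy":0,"wz":0,"dx":0,"dy":0,"dz":0,"hand":1}]' 20
python3 st.py
```

```text
clock: 2.88
tool_pos: [0.4454, 0.1547, 0.0372]
eef_rot: [0.664, 0.748, 0.001, -0.0]
contact_force: [0.3, 0.8, 0.0]
opening: 1.002
finger_force: 0.0
clock: 3.3
tool_pos: [0.4471, 0.1539, 0.0132]
eef_rot: [0.665, 0.747, 0.002, 0.001]
contact_force: [-0.3, 0.0, 0.2]
opening: 0.724
finger_force: 0.0
clock: 3.72
tool_pos: [0.4463, 0.1533, 0.0126]
eef_rot: [0.665, 0.746, 0.001, 0.0]
contact_force: [-0.6, 1.1, 9.8]
opening: 0.546
finger_force: 20.0
t 3.72 tcp [0.4463 0.1533 0.0126] close_deg 6.57 z [ 0.002  0.001 -1.   ] F [-0.6  1.1  9.8] open 0.546 ff 20.0 q [-0.43  0.93  0.    2.16 -0.06  0.05 -0.26]
```

```bash
python3 -m jog '[{"wx":0,"wy":0,"wz":0,"dx":0,"dy":0,"dz":0.1,"hand":1},{"wx":0,"wy":0,"wz":0,"dx":0,"dy":0,"dz":0.15,"hand":1},{"wx":0,"wy":0,"wz":0,"dx":0,"dy":0,"dz":0.15,"hand":1},{"wx":0,"wy":0,"wz":0,"dx":0,"dy":0,"dz":0.15,"hand":1},{"wx":0,"wy":0,"wz":0.058,"dx":0.064,"dy":-0.06,"dz":0.08,"hand":1}]' 25
python3 -m jog '[{"wx":0,"wy":0,"wz":0.058,"dx":0.064,"dy":-0.06,"dz":0,"hand":1},{"wx":0,"wy":0,"wz":0.058,"dx":0.064,"dy":-0.06,"dz":0,"hand":1},{"wx":0,"wy":0,"wz":0.058,"dx":0.064,"dy":-0.06,"dz":0,"hand":1},{"wx":0,"wy":0,"wz":0.058,"dx":0.064,"dy":-0.06,"dz":0,"hand":1},{"wx":0,"wy":0,"wz":0.058,"dx":0.064,"dy":-0.06,"dz":0,"hand":1}]'
python3 -m jog '[{"wx":0,"wy":0,"wz":0.058,"dx":0.064,"dy":-0.06,"dz":0,"hand":1},{"wx":0,"wy":0,"wz":0.058,"dx":0.064,"dy":-0.06,"dz":0,"hand":1},{"wx":0,"wy":0,"wz":0.058,"dx":0.064,"dy":-0.06,"dz":0,"hand":1},{"wx":0,"wy":0,"wz":0.058,"dx":0.064,"dy":-0.06,"dz":0,"hand":1},{"wx":0,"wy":0,"wz":0.058,"dx":0.064,"dy":-0.06,"dz":0,"hand":1}]'
python3 -m jog '[{"wx":0,"wy":0,"wz":0.058,"dx":0.064,"dy":-0.06,"dz":0,"hand":1},{"wx":0,"wy":0,"wz":0,"dx":0,"dy":0,"dz":0,"hand":1},{"wx":0,"wy":0,"wz":0,"dx":0,"dy":0,"dz":0,"hand":1}]'
python3 st.py wrist w3
```

```text
clock: 4.13
tool_pos: [0.4595, 0.1414, 0.1725]
eef_rot: [0.618, 0.786, 0.001, -0.0]
contact_force: [0.7, 0.8, -2.1]
opening: 0.543
finger_force: 25.0
clock: 4.55
tool_pos: [0.542, 0.0618, 0.1693]
eef_rot: [0.368, 0.93, -0.0, 0.0]
contact_force: [-0.1, 0.7, -2.3]
opening: 0.541
finger_force: 25.0
clock: 4.97
tool_pos: [0.6218, -0.0135, 0.169]
eef_rot: [0.087, 0.996, -0.0, -0.0]
contact_force: [0.6, -0.4, -1.8]
opening: 0.542
finger_force: 25.0
clock: 5.22
tool_pos: [0.6375, -0.0289, 0.1684]
eef_rot: [0.034, 0.999, -0.0, -0.0]
contact_force: [-1.3, 0.8, -0.9]
opening: 0.54
finger_force: 25.0
t 5.22 tcp [ 0.6375 -0.0289  0.1684] close_deg 86.11 z [-0. -0. -1.] F [-1.3  0.8 -0.9] open 0.54 ff 25.0 q [ 0.2   0.82 -0.43  1.58  0.42  0.84  1.11]
```

View pics/w3.png

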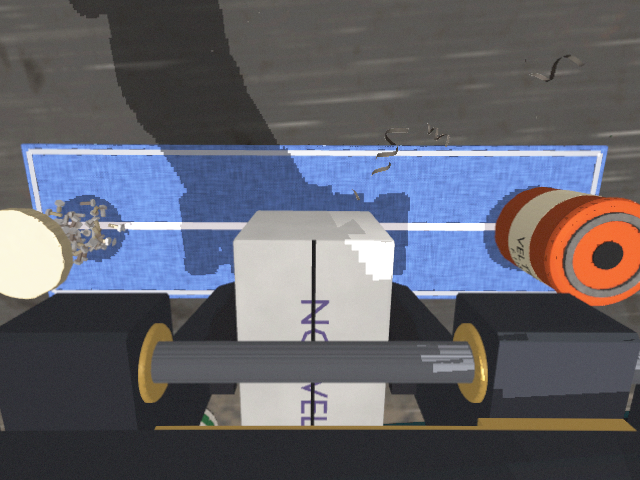

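The carton is held square, with its end top edge at row 240. The mat's near edge runs from (23,145) to (606,147) and its line lies at row 226. I'll compute the poses from these.

```bash
python3 - <<'E'
from h import *
c=r.camera_info("wrist"); im=cv2.imread("pics/w3.png"); g=im.min(2).astype(float); t=r.get_state()["tool_pos"]
# line: saturation low, bright, rows 215-240
def sub(u,lo,hi):
    col=im[lo:hi,u,2].astype(float); col=np.clip(col-np.median(col)-20,0,None); return (lo+(col*np.arange(hi-lo)).sum()/col.sum(),col.max())
P=[]
for u in list(range(135,180,4))+list(range(415,490,4)):
    v,m=sub(u,214,240)
    if m>40: P.append(ray((u,v),c,.004)[:2])
P=np.array(P); k=np.polyfit(P[:,1],P[:,0],1); print("line n",len(P),"x at y=-.0279:",np.polyval(k,-.0279),"slope",k[0],"res",np.std(P[:,0]-np.polyval(k,P[:,1])))
# near edge of mat
E=[]
for u in range(40,600,6):
    b=im[135:160,u].astype(float); d=b[:,0]-b[:,2]; i=np.argmax(d>35)
    if i: E.append(ray((u,135+i-.5),c,.004)[:2])
E=np.array(E); k2=np.polyfit(E[:,1],E[:,0],1)
for _ in range(3):
    e=E[:,0]-np.polyval(k2,E[:,1]); E=E[abs(e)<max(.0015,1.5*np.std(e))]; k2=np.polyfit(E[:,1],E[:,0],1)
print("edge slope",k2[0],"x at -.0279 + .065:",np.polyval(k2,-.0279)+.065/np.cos(k2[0]),len(E))
a,b=ray((23,145),c,.004),ray((606,147),c,.004); print("corners",a[:2],b[:2],"len",np.linalg.norm(a-b)); mid=(a+b)/2
n=np.array([1,-k2[0]]);n/=np.linalg.norm(n); print("centre",mid[:2]+.065*n)
zt=t[2]-.0126+.05
L,R=ray((235,240),c,zt),ray((393,240),c,zt); print("carton end edge",L,R,"width",np.linalg.norm(L-R),"centre est",(L+R)[:2]/2+.042*n,"tcp",t)
E
python3 wfit.py oil_filter .65 .152 0 .004 0
```

```text
line n 31 x at y=-.0279: 0.6391059831144732 slope 0.06932913541766154 res 8.67199866022223e-05
edge slope 0.06824415168758076 x at -.0279 + .065: 0.638707517968421 94
corners [ 0.55991718 -0.24764303] [0.59143995 0.20744976] len 0.45618322100980996
centre [ 0.64052773 -0.02452222]
carton end edge [ 0.59843548 -0.04651686  0.2059654 ] [ 6.01501544e-01 -1.39998069e-04  2.05965404e-01] width 0.0464781040135978 centre est [ 0.64187105 -0.02618803] tcp [ 0.63682579 -0.02726232  0.1685654 ]
[]
```

```bash
python3 - <<'E'
from h import *
c=r.camera_info("wrist"); im=cv2.imread("pics/w3.png").astype(float); d=im[:,:,0]-im[:,:,2]
A=[];B=[]
for v in range(152,185,3):
    row=d[v]; i=np.where(row[:60]>35)[0]; j=np.where(row[560:]>35)[0]
    if len(i): A.append(ray((i[0]-.5,v),c,.004)[:2])
    if len(j): B.append(ray((560+j[-1]+.5,v),c,.004)[:2])
A,B=np.array(A),np.array(B); u=np.array([.069,.9976]); o=np.array([.6391,-.0279])
print((A-o)@u,(B-o)@u)
im=r.snapshot("wrist"); 
for n in("scene","side"):
    r.snapshot(n); cc=r.camera_info(n)
    for k,z0 in(("oil_filter",(.65,.152,0)),("screw_jar",(.6268,-.2075,0))):
        for e in r.masks_of(n,k)[:1]: print(n,k,np.round(e["bbox"]),fit(k,[(e["region"],cc)],z0,.004,False))
E
```

```text
[-0.22576053 -0.22619492 -0.22585252 -0.22550842 -0.22594401 -0.22559807
 -0.22603497 -0.22568719 -0.22612539 -0.22577575 -0.22542435] [0.23413973 0.23460844 0.23429828 0.23476855 0.23445684 0.23414352
 0.23461539 0.2343005  0.23477395 0.23445745 0.23413933]
scene oil_filter [288. 156. 318. 206.] (array([0.65672998, 0.15433711, 0.        ]), np.float64(0.19758539458186097))
scene screw_jar [434. 228. 477. 284.] (array([ 0.64616222, -0.19839196,  0.        ]), np.float64(0.45947429231658))
side oil_filter [365. 220. 392. 235.] (array([0.6520143 , 0.15545436, 0.        ]), np.float64(0.7124871237266797))
side screw_jar [356. 282. 387. 324.] (array([ 0.6256888 , -0.18424115,  0.        ]), np.float64(0.561275645616548))
```

```bash
python3 -m jog '[{"wx":0,"wy":0,"wz":0,"dx":-0.006,"dy":0.008,"dz":-0.15,"hand":1},{"wx":0,"wy":0,"wz":0,"dx":0,"dy":0,"dz":-0.15,"hand":1},{"wx":0,"wy":0,"wz":0,"dx":0,"dy":0,"dz":-0.15,"hand":1},{"wx":0,"wy":0,"wz":0,"dx":0,"dy":0,"dz":-0.1,"hand":1},{"wx":0,"wy":0,"wz":0,"dx":0,"dy":0,"dz":-0.05,"hand":1}]'
python3 -m jog '[{"wx":0,"wy":0,"wz":0,"dx":0,"dy":0,"dz":-0.004,"hand":1},{"wx":0,"wy":0,"wz":0,"dx":0,"dy":0,"dz":-0.004,"hand":1},{"wx":0,"wy":0,"wz":0,"dx":0,"dy":0,"dz":0,"hand":1},{"wx":0,"wy":0,"wz":0,"dx":0,"dy":0,"dz":0,"hand":1}]'
python3 st.py
```

```text
clock: 6.13
tool_pos: [0.6337, -0.0253, 0.0154]
eef_rot: [0.032, 0.999, -0.0, -0.003]
contact_force: [-6.8, -1.8, 35.0]
opening: 0.543
finger_force: 25.0
clock: 6.47
tool_pos: [0.637, -0.025, 0.0178]
eef_rot: [0.032, 0.999, 0.0, 0.001]
contact_force: [0.0, 0.1, -1.7]
opening: 0.542
finger_force: 25.0
t 6.47 tcp [ 0.637  -0.025   0.0178] close_deg 86.34 z [ 0.002  0.    -1.   ] F [ 0.   0.1 -1.7] open 0.542 ff 25.0 q [ 0.14  1.02 -0.32  1.65  0.53  0.56  1.01]
```

```bash
python3 -m jog '[{"wx":0,"wy":0,"wz":0,"dx":0,"dy":0,"dz":-0.003,"hand":1},{"wx":0,"wy":0,"wz":0,"dx":0,"dy":0,"dz":-0.003,"hand":1},{"wx":0,"wy":0,"wz":0,"dx":0,"dy":0,"dz":0,"hand":1},{"wx":0,"wy":0,"wz":0,"dx":0,"dy":0,"dz":0,"hand":1}]'
python3 st.py wrist w4
```

```text
clock: 6.8
tool_pos: [0.6362, -0.0251, 0.0154]
eef_rot: [0.032, 0.999, 0.0, 0.0]
contact_force: [-0.8, 0.8, -2.0]
opening: 0.546
finger_force: 25.0
t 6.8 tcp [ 0.6362 -0.0251  0.0154] close_deg 86.34 z [ 0.  0. -1.] F [-0.8  0.8 -2. ] open 0.546 ff 25.0 q [ 0.14  1.02 -0.32  1.65  0.53  0.56  1.01]
```

View pics/w4.png

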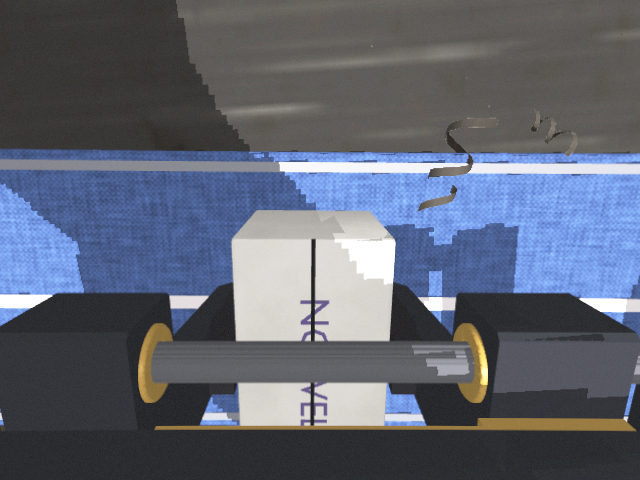

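The carton hangs just above the mat and still looks level and square. I'm easing it down.

```bash
python3 -m jog '[{"wx":0,"wy":0,"wz":0,"dx":0,"dy":0,"dz":-0.004,"hand":1},{"wx":0,"wy":0,"wz":0,"dx":0,"dy":0,"dz":0,"hand":1},{"wx":0,"wy":0,"wz":0,"dx":0,"dy":0,"dz":0,"hand":1}]'
python3 -m jog '[{"wx":0,"wy":0,"wz":0,"dx":0,"dy":0,"dz":-0.004,"hand":1},{"wx":0,"wy":0,"wz":0,"dx":0,"dy":0,"dz":0,"hand":1},{"wx":0,"wy":0,"wz":0,"dx":0,"dy":0,"dz":0,"hand":1}]'
```

```text
clock: 7.1
tool_pos: [0.6364, -0.0251, 0.0148]
eef_rot: [0.032, 0.999, -0.0, 0.0]
contact_force: [-0.3, 0.3, 4.1]
opening: 0.543
finger_force: 25.0
clock: 7.35
tool_pos: [0.6364, -0.0251, 0.0147]
eef_rot: [0.032, 0.999, -0.0, 0.0]
contact_force: [-3.4, -0.1, 11.7]
opening: 0.545
finger_force: 25.0
```

Contact made. I'll open partway, rise straight up, and check from above with the wrist camera.

```bash
python3 -m jog '[{"wx":0,"wy":0,"wz":0,"dx":0,"dy":0,"dz":0.004,"hand":0.25},{"wx":0,"wy":0,"wz":0,"dx":0,"dy":0,"dz":0,"hand":0.25},{"wx":0,"wy":0,"wz":0,"dx":0,"dy":0,"dz":0,"hand":0.25},{"wx":0,"wy":0,"wz":0,"dx":0,"dy":0,"dz":0.06,"hand":0.25},{"wx":0,"wy":0,"wz":0,"dx":0,"dy":0,"dz":0.12,"hand":0.25}]'
python3 -m jog '[{"wx":0,"wy":0,"wz":0,"dx":0,"dy":0,"dz":0.15,"hand":0.25},{"wx":0,"wy":0,"wz":0,"dx":0.1,"dy":0,"dz":0.15,"hand":0},{"wx":0,"wy":0,"wz":0,"dx":0.1,"dy":0,"dz":0.15,"hand":0},{"wx":0,"wy":0,"wz":0,"dx":0.1,"dy":0,"dz":0.15,"hand":0},{"wx":0,"wy":0,"wz":0,"dx":0.1,"dy":0,"dz":0.15,"hand":0}]'
python3 -m jog '[{"wx":0,"wy":0,"wz":0,"dx":0,"dy":0,"dz":0,"hand":0},{"wx":0,"wy":0,"wz":0,"dx":0,"dy":0,"dz":0,"hand":0}]'
python3 st.py wrist w5
```

```text
clock: 7.77
tool_pos: [0.6334, -0.0253, 0.057]
eef_rot: [0.032, 0.999, -0.0, -0.004]
contact_force: [1.0, 0.4, 0.5]
opening: 0.752
finger_force: 0.0
clock: 8.18
tool_pos: [0.729, -0.0253, 0.2389]
eef_rot: [0.032, 0.999, 0.0, 0.0]
contact_force: [2.1, -0.1, 0.0]
opening: 0.998
finger_force: 0.0
clock: 8.35
tool_pos: [0.7307, -0.0245, 0.2387]
eef_rot: [0.032, 0.999, 0.001, 0.003]
contact_force: [-0.3, -0.1, -0.4]
opening: 1.004
finger_force: 0.0
t 8.35 tcp [ 0.7307 -0.0245  0.2387] close_deg 86.31 z [ 0.006  0.001 -1.   ] F [-0.3 -0.1 -0.4] open 1.004 ff 0.0 q [ 0.17  0.87 -0.45  1.19  0.37  1.16  1.22]
```

View pics/w5.png

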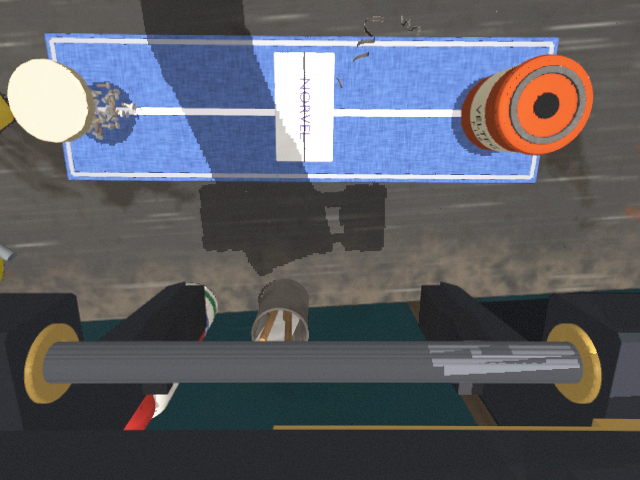

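The carton sits on the line at (304,107), with all four mat corners visible. I'll measure mat, carton, filter and lid in this one frame.

```bash
cat > chk.py <<'E'
from h import *
c=r.camera_info("wrist"); im=r.snapshot("wrist")
hsv=cv2.cvtColor(im,cv2.COLOR_RGB2HSV)
m=cv2.inRange(hsv,(100,90,60),(125,255,255)); n,l,s,_=cv2.connectedComponentsWithStats(cv2.morphologyEx(m,cv2.MORPH_OPEN,np.ones((3,3)))); big=1+np.argmax(s[1:,4])
ok=np.isin(l,[i for i in range(1,n) if s[i,4]>80]) 
b=s[big]; ok[b[1]+b[3]+6:]=0; ok[260:]=0
h=cv2.convexHull(cv2.findNonZero(ok.astype(np.uint8))); o=np.zeros((480,640),np.uint8); cv2.fillPoly(o,[h],1)
a,e=fit("layout_mat",[(o>0,c)],(.6392,-.026,-.069)); print("mat",np.round(a,4),round(e,3))
u=np.array([-np.sin(a[2]),np.cos(a[2])]); w=np.array([u[1],-u[0]])
def rep(k,p): d=np.array(p[:2])-a[:2]; print("  ",k,"along %.1f across %.1f yawrel %.1f deg"%(d@u*1e3,d@w*1e3,np.degrees(p[2]-a[2])))
import sys
J=[("plug_carton",a[0],a[1],a[2]+np.pi/2,.004,1),("oil_filter",*(a[:2]+.18*u),0,.004,0),("screw_jar",*(a[:2]-.18*u),0,.004,0),
("bearing",*(a[:2]+.09*u),0,.004,0),("spark_plug",*(a[:2]-.09*u),a[2]+np.pi/2,.004,1),("bottle",*a[:2],0,.054,0)]
for k,x,y,t,z,yw in J:
    if len(sys.argv)>1 and k not in sys.argv[1:]: continue
    for d in r.masks_of("wrist",k):
        g=ray((d["bbox"][:2]+np.array(d["bbox"][2:]))/2 if not isinstance(d["bbox"],list) else [(d["bbox"][0]+d["bbox"][2])/2,(d["bbox"][1]+d["bbox"][3])/2],c,z+.02)
        if np.hypot(g[0]-x,g[1]-y)<.05:
            p,e=fit(k,[(d["region"],c)],(x,y,t),z,yw); print(k,np.round(p,4),round(e,3),np.round(d["bbox"]).astype(int)); rep(k,p); break
E
python3 chk.py plug_carton oil_filter screw_jar
python3 - <<'E'
from h import *
c=r.camera_info("wrist"); 
im=r.snapshot("wrist"); m=cv2.inRange(im,(225,215,180),(255,255,240))[40:160,0:110]
n,l,s,_=cv2.connectedComponentsWithStats(m); i=1+np.argmax(s[1:,4]); q=(l==i).astype(np.uint8); cn=max(cv2.findContours(q,0,1)[0],key=len); e=cv2.fitEllipse(cn); print(e, ray((e[0][0],e[0][1]+40),c,.092))
E
```

```text
mat [ 0.6395 -0.0263 -0.0701] 0.538
plug_carton [ 0.6404 -0.024   4.6434] 0.023 [272  55 339 167]
   plug_carton along 2.3 across 0.7 yawrel 270.1 deg
oil_filter [0.6539 0.149  0.    ] 0.104 [461  58 598 163]
   oil_filter along 175.8 across 2.1 yawrel 4.0 deg
screw_jar [ 0.6225 -0.2295  0.    ] 0.284 [  5  62 136 145]
   screw_jar along -203.9 across -2.7 yawrel 4.0 deg
((46.90177917480469, 66.88265991210938), (72.75074005126953, 87.33213806152344), 139.378662109375) [ 0.62625059 -0.2063526   0.092     ]
```

```bash
python3 - <<'E'
import re
s=open("chk.py").read()
i=s.index("m=cv2.inRange"); j=s.index("u=np.array")
s=s[:i]+'''
d=im[:,:,2].astype(int)-im[:,:,0]
m=((d>30)&(im[:,:,2]>im[:,:,1]+15)).astype(np.uint8); m=cv2.morphologyEx(m,cv2.MORPH_OPEN,np.ones((3,3)))
n,l,S,_=cv2.connectedComponentsWithStats(m); m=np.isin(l,[i for i in range(1,n) if S[i,4]>60]).astype(np.uint8); m[230:]=0
h=cv2.convexHull(cv2.findNonZero(m)); o=np.zeros((480,640),np.uint8); cv2.fillPoly(o,[h],1)
print("hull",cv2.approxPolyDP(h,4,True)[:,0].tolist())
a,e=fit("layout_mat",[(o>0,c)],(.6392,-.026,-.069)); print("mat",np.round(a,4),round(e,3))
for nm,uv in(("filter top",(545.5,104)),): print(nm,ray(uv,c,.09))
'''+s[j:]
open("chk.py","w").write(s)
E
python3 chk.py plug_carton
```

```text
hull [[562, 46], [538, 189], [68, 185], [45, 39]]
mat [ 0.64   -0.0269 -0.0705] 0.005
filter top [0.64676175 0.14745867 0.09      ]
plug_carton [ 0.6406 -0.0241  1.4975] 0.02 [275  58 337 169]
   plug_carton along 2.8 across 0.4 yawrel 89.8 deg
```

```bash
python3 -m jog '[{"wx":0,"wy":0,"wz":0,"dx":-0.13,"dy":-0.011,"dz":0,"hand":0.25},{"wx":0,"wy":0,"wz":0,"dx":-0.13,"dy":0,"dz":-0.05,"hand":0.25},{"wx":0,"wy":0,"wz":0,"dx":-0.13,"dy":0,"dz":-0.1,"hand":0.25},{"wx":0,"wy":0,"wz":0,"dx":0,"dy":0,"dz":-0.15,"hand":0.25},{"wx":0,"wy":0,"wz":0,"dx":0,"dy":0,"dz":-0.15,"hand":0.25}]'
python3 -m jog '[{"wx":0,"wy":0,"wz":0,"dx":0,"dy":0,"dz":-0.15,"hand":0.25},{"wx":0,"wy":0,"wz":0,"dx":0,"dy":0,"dz":-0.15,"hand":0.25},{"wx":0,"wy":0,"wz":0,"dx":0,"dy":0,"dz":-0.06,"hand":0.25},{"wx":0,"wy":0,"wz":0,"dx":0,"dy":0,"dz":-0.04,"hand":0.25},{"wx":0,"wy":0,"wz":0,"dx":0,"dy":0,"dz":0,"hand":0.25}]' 10
python3 -m jog '[{"wx":0,"wy":0,"wz":0,"dx":0,"dy":0,"dz":0,"hand":0.35},{"wx":0,"wy":0,"wz":0,"dx":0,"dy":0,"dz":0,"hand":0.45},{"wx":0,"wy":0,"wz":0,"dx":0,"dy":0,"dz":0,"hand":0.5},{"wx":0,"wy":0,"wz":0,"dx":0,"dy":0,"dz":0,"hand":0.6},{"wx":0,"wy":0,"wz":0,"dx":0,"dy":0,"dz":0,"hand":0.6}]' 10
python3 st.py
```

```text
clock: 9.17
tool_pos: [0.6292, -0.0283, 0.123]
eef_rot: [0.032, 1.0, -0.0, 0.0]
contact_force: [1.4, -1.0, 0.2]
opening: 0.751
finger_force: 0.0
clock: 9.58
tool_pos: [0.6296, -0.0278, 0.0208]
eef_rot: [0.032, 0.999, -0.0, -0.002]
contact_force: [-0.4, 0.4, -0.2]
opening: 0.746
finger_force: 0.0
clock: 10.0
tool_pos: [0.6325, -0.0274, 0.0247]
eef_rot: [0.032, 0.999, 0.0, 0.002]
contact_force: [-0.3, 0.6, 7.4]
opening: 0.542
finger_force: 10.0
t 10.0 tcp [ 0.6325 -0.0274  0.0247] close_deg 86.35 z [ 0.003  0.001 -1.   ] F [-0.3  0.6  7.4] open 0.542 ff 10.0 q [ 0.15  1.01 -0.33  1.66  0.54  0.56  1.01]
```

```bash
python3 -m jog '[{"wx":0,"wy":0,"wz":0,"dx":0,"dy":0,"dz":0,"hand":0.25},{"wx":0,"wy":0,"wz":0,"dx":0,"dy":0,"dz":0,"hand":0.25},{"wx":0,"wy":0,"wz":0,"dx":0,"dy":0,"dz":0.06,"hand":0.25},{"wx":0,"wy":0,"wz":0,"dx":0,"dy":0,"dz":0.14,"hand":0.25},{"wx":0,"wy":0,"wz":-0.0606,"dx":-0.064,"dy":-0.038,"dz":0.14,"hand":0.25}]' 20
python3 -m jog '[{"wx":0,"wy":0,"wz":-0.0606,"dx":-0.064,"dy":-0.038,"dz":0.14,"hand":0},{"wx":0,"wy":0,"wz":-0.0606,"dx":-0.064,"dy":-0.038,"dz":0.14,"hand":0},{"wx":0,"wy":0,"wz":-0.0606,"dx":-0.064,"dy":-0.038,"dz":0.14,"hand":0},{"wx":0,"wy":0,"wz":-0.0606,"dx":-0.064,"dy":-0.038,"dz":0.1,"hand":0},{"wx":0,"wy":0,"wz":-0.0606,"dx":-0.064,"dy":-0.038,"dz":0,"hand":0}]'
python3 -m jog '[{"wx":0,"wy":0,"wz":-0.0606,"dx":-0.064,"dy":-0.038,"dz":0,"hand":0},{"wx":0,"wy":0,"wz":-0.0606,"dx":-0.064,"dy":-0.038,"dz":0,"hand":0},{"wx":0,"wy":0,"wz":-0.0606,"dx":-0.064,"dy":-0.038,"dz":0,"hand":0},{"wx":0,"wy":0,"wz":-0.0606,"dx":-0.064,"dy":-0.038,"dz":0,"hand":0},{"wx":0,"wy":0,"wz":-0.0606,"dx":-0.064,"dy":-0.038,"dz":0,"hand":0}]'
python3 -m jog '[{"wx":0,"wy":0,"wz":-0.0606,"dx":-0.064,"dy":-0.038,"dz":0,"hand":0},{"wx":0,"wy":0,"wz":-0.0606,"dx":-0.064,"dy":-0.038,"dz":0,"hand":0},{"wx":0,"wy":0,"wz":0,"dx":0,"dy":0,"dz":0,"hand":0},{"wx":0,"wy":0,"wz":0,"dx":0,"dy":0,"dz":0,"hand":0},{"wx":0,"wy":0,"wz":0,"dx":0,"dy":0,"dz":0,"hand":0}]'
python3 st.py wrist w6; python3 wfit.py bearing .4229 -.1519 0 0 0;python3 wfit.py spark_plug .4325 -.0005 0.061 0 1
```

```text
clock: 10.42
tool_pos: [0.6167, -0.0348, 0.1087]
eef_rot: [0.092, 0.996, 0.002, 0.001]
contact_force: [0.5, 0.5, 0.5]
opening: 0.747
finger_force: 0.0
clock: 10.83
tool_pos: [0.5373, -0.0851, 0.244]
eef_rot: [0.388, 0.922, 0.002, 0.005]
contact_force: [0.5, -0.3, -0.6]
opening: 0.994
finger_force: 0.0
clock: 11.25
tool_pos: [0.4541, -0.1326, 0.2388]
eef_rot: [0.645, 0.764, 0.0, 0.0]
contact_force: [0.0, -0.2, -0.1]
opening: 1.003
finger_force: 0.0
clock: 11.67
tool_pos: [0.4243, -0.1507, 0.2385]
eef_rot: [0.73, 0.684, 0.001, 0.001]
contact_force: [0.5, 0.2, -0.1]
opening: 1.001
finger_force: 0.0
t 11.67 tcp [ 0.4243 -0.1507  0.2385] close_deg -3.74 z [ 0.002  0.    -1.   ] F [ 0.5  0.2 -0.1] open 1.001 ff 0.0 q [ 0.26  0.47 -0.04  2.08  0.03  0.6   0.14]
[(0.74, [284, 184, 336, 238]), (0.29, [322, 318, 359, 343])]
bearing [ 0.4241 -0.1502  0.    ] 0.236
[(0.88, [270, 25, 347, 56])]
spark_plug [4.3000e-01 8.0000e-04 3.1515e+00] 0.246
```

View pics/w6.png

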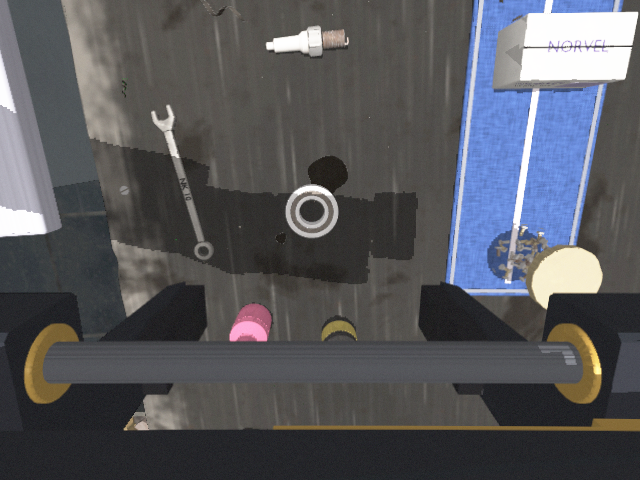

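The bearing is centred under the tool at (312,211), and the spark plug's hexagon is at (316,41). Now descending.

```bash
python3 -m jog '[{"wx":0,"wy":0,"wz":0,"dx":0,"dy":0,"dz":-0.15,"hand":0},{"wx":0,"wy":0,"wz":0,"dx":0,"dy":0,"dz":-0.15,"hand":0},{"wx":0,"wy":0,"wz":0,"dx":0,"dy":0,"dz":-0.15,"hand":0},{"wx":0,"wy":0,"wz":0,"dx":0,"dy":0,"dz":-0.15,"hand":0},{"wx":0,"wy":0,"wz":0,"dx":0,"dy":0,"dz":-0.15,"hand":0}]'
python3 -m jog '[{"wx":0,"wy":0,"wz":0,"dx":0,"dy":0,"dz":-0.08,"hand":0},{"wx":0,"wy":0,"wz":0,"dx":0,"dy":0,"dz":-0.04,"hand":0},{"wx":0,"wy":0,"wz":0,"dx":0,"dy":0,"dz":-0.02,"hand":0},{"wx":0,"wy":0,"wz":0,"dx":0,"dy":0,"dz":-0.012,"hand":0},{"wx":0,"wy":0,"wz":0,"dx":0,"dy":0,"dz":0,"hand":0}]'
python3 -m jog '[{"wx":0,"wy":0,"wz":0,"dx":0,"dy":0,"dz":-0.006,"hand":0},{"wx":0,"wy":0,"wz":0,"dx":0,"dy":0,"dz":-0.006,"hand":0},{"wx":0,"wy":0,"wz":0,"dx":0,"dy":0,"dz":0,"hand":0},{"wx":0,"wy":0,"wz":0,"dx":0,"dy":0,"dz":0,"hand":0}]'
python3 st.py
```

```text
clock: 12.33
tool_pos: [0.4238, -0.1511, 0.0488]
eef_rot: [0.731, 0.683, 0.001, 0.0]
contact_force: [1.1, -1.2, -0.8]
opening: 0.998
finger_force: 0.0
clock: 12.75
tool_pos: [0.4287, -0.153, 0.0174]
eef_rot: [0.73, 0.683, -0.003, -0.005]
contact_force: [0.6, 0.1, -0.0]
opening: 0.998
finger_force: 0.0
clock: 13.08
tool_pos: [0.4286, -0.1532, 0.0154]
eef_rot: [0.731, 0.683, -0.002, -0.005]
contact_force: [0.2, -0.9, 0.6]
opening: 1.007
finger_force: 0.0
t 13.08 tcp [ 0.4286 -0.1532  0.0154] close_deg -3.89 z [-0.01   0.004 -1.   ] F [ 0.2 -0.9  0.6] open 1.007 ff 0.0 q [ 0.27  0.92 -0.04  2.2   0.73  0.04 -0.55]
```

Joint 6 hits its limit this close in, and stays at 15 mm height. Plan: grip the bearing with the fingers closing tangentially and the tool tilted about that axis. Then move it outward, set it down, and regrasp it upright.

```bash
python3 -m jog '[{"wx":0,"wy":0,"wz":0,"dx":0,"dy":0,"dz":0.15,"hand":0},{"wx":0,"wy":0,"wz":0.059,"dx":-0.018,"dy":0.012,"dz":0.15,"hand":0},{"wx":0,"wy":0,"wz":0.059,"dx":0,"dy":0,"dz":0,"hand":0},{"wx":0,"wy":0,"wz":0.059,"dx":0,"dy":0,"dz":0,"hand":0},{"wx":0,"wy":0,"wz":0.059,"dx":0,"dy":0,"dz":0,"hand":0}]'
python3 -m jog '[{"wx":0,"wy":0,"wz":0.059,"dx":0,"dy":0,"dz":0,"hand":0},{"wx":0,"wy":0,"wz":0.059,"dx":0,"dy":0,"dz":0,"hand":0},{"wx":0,"wy":0,"wz":0.059,"dx":0,"dy":0,"dz":0,"hand":0},{"wx":0,"wy":0,"wz":0.059,"dx":0,"dy":0,"dz":0,"hand":0},{"wx":0,"wy":0,"wz":0.059,"dx":0,"dy":0,"dz":0,"hand":0}]'
python3 -m jog '[{"wx":0,"wy":0,"wz":0.059,"dx":0,"dy":0,"dz":0,"hand":0},{"wx":0,"wy":0,"wz":0.059,"dx":0,"dy":0,"dz":0,"hand":0},{"wx":0.015,"wy":0.041,"wz":0,"dx":0,"dy":0,"dz":0,"hand":0},{"wx":0.015,"wy":0.041,"wz":0,"dx":0,"dy":0,"dz":0,"hand":0},{"wx":0,"wy":0,"wz":0,"dx":0,"dy":0,"dz":0,"hand":0}]'
python3 st.py
```

```text
clock: 13.5
tool_pos: [0.424, -0.1502, 0.0913]
eef_rot: [0.549, 0.836, -0.003, -0.004]
contact_force: [-0.2, -0.3, -0.4]
opening: 0.998
finger_force: 0.0
clock: 13.92
tool_pos: [0.4233, -0.15, 0.0905]
eef_rot: [0.282, 0.959, -0.005, -0.004]
contact_force: [-0.2, -0.1, -0.0]
opening: 1.001
finger_force: 0.0
clock: 14.33
tool_pos: [0.4262, -0.1503, 0.09]
eef_rot: [0.17, 0.981, 0.013, -0.089]
contact_force: [1.2, 0.1, 0.3]
opening: 0.993
finger_force: 0.0
t 14.33 tcp [ 0.4262 -0.1503  0.09  ] close_deg 70.34 z [-0.169  0.056 -0.984] F [1.2 0.1 0.3] open 0.993 ff 0.0 q [ 0.66  0.89 -0.7   2.01  0.78  0.74  0.67]
```

```bash
python3 -m jog '[{"wx":0,"wy":0,"wz":0,"dx":-0.006,"dy":0,"dz":-0.12,"hand":0},{"wx":0,"wy":0,"wz":0,"dx":0,"dy":0,"dz":-0.1,"hand":0},{"wx":0,"wy":0,"wz":0,"dx":0,"dy":0,"dz":-0.06,"hand":0},{"wx":0,"wy":0,"wz":0,"dx":0,"dy":0,"dz":-0.03,"hand":0},{"wx":0,"wy":0,"wz":0,"dx":0,"dy":0,"dz":-0.01,"hand":0}]'
python3 -m jog '[{"wx":0,"wy":0,"wz":0,"dx":0,"dy":0,"dz":-0.008,"hand":0},{"wx":0,"wy":0,"wz":0,"dx":0,"dy":0,"dz":0,"hand":0},{"wx":0,"wy":0,"wz":0,"dx":0,"dy":0,"dz":0,"hand":0}]'
python3 st.py
```

```text
clock: 14.75
tool_pos: [0.4211, -0.1497, 0.0097]
eef_rot: [0.168, 0.982, 0.011, -0.089]
contact_force: [0.1, 0.3, 0.1]
opening: 0.999
finger_force: 0.0
clock: 15.0
tool_pos: [0.4227, -0.1502, 0.0091]
eef_rot: [0.169, 0.982, 0.011, -0.087]
contact_force: [-0.4, 0.4, 0.2]
opening: 0.996
finger_force: 0.0
t 15.0 tcp [ 0.4227 -0.1502  0.0091] close_deg 70.55 z [-0.168  0.05  -0.984] F [-0.4  0.4  0.2] open 0.996 ff 0.0 q [ 0.59  1.01 -0.57  2.04  0.95  0.58  0.53]
```

```bash
python3 -m jog '[{"wx":0,"wy":0,"wz":0,"dx":0.004,"dy":0,"dz":-0.008,"hand":0},{"wx":0,"wy":0,"wz":0,"dx":0,"dy":0,"dz":-0.008,"hand":0},{"wx":0,"wy":0,"wz":0,"dx":0,"dy":0,"dz":0,"hand":0.2},{"wx":0,"wy":0,"wz":0,"dx":0,"dy":0,"dz":0,"hand":0.35},{"wx":0,"wy":0,"wz":0,"dx":0,"dy":0,"dz":0,"hand":1}]' 20
python3 -m jog '[{"wx":0,"wy":0,"wz":0,"dx":0,"dy":0,"dz":0,"hand":1},{"wx":0,"wy":0,"wz":0,"dx":0,"dy":0,"dz":0,"hand":1},{"wx":0,"wy":0,"wz":0,"dx":0,"dy":0,"dz":0,"hand":1}]' 20
python3 st.py
```

```text
clock: 15.42
tool_pos: [0.4233, -0.1503, 0.0043]
eef_rot: [0.169, 0.982, 0.011, -0.088]
contact_force: [-0.4, 0.2, -0.3]
opening: 0.795
finger_force: 0.0
clock: 15.67
tool_pos: [0.4232, -0.1505, 0.0043]
eef_rot: [0.169, 0.982, 0.01, -0.088]
contact_force: [0.7, 0.2, 1.0]
opening: 0.581
finger_force: 20.0
t 15.67 tcp [ 0.4232 -0.1505  0.0043] close_deg 70.54 z [-0.17   0.05  -0.984] F [0.7 0.2 1. ] open 0.581 ff 20.0 q [ 0.58  1.02 -0.57  2.04  0.96  0.58  0.53]
```

```bash
python3 -m jog '[{"wx":0,"wy":0,"wz":0,"dx":0,"dy":0,"dz":0.03,"hand":1},{"wx":0,"wy":0,"wz":0,"dx":0.05,"dy":0,"dz":0,"hand":1},{"wx":0,"wy":0,"wz":0,"dx":0.1,"dy":0,"dz":0,"hand":1},{"wx":0,"wy":0,"wz":0,"dx":0.1,"dy":0,"dz":0,"hand":1},{"wx":0,"wy":0,"wz":0,"dx":0.05,"dy":0,"dz":0,"hand":1}]'
python3 -m jog '[{"wx":0,"wy":0,"wz":0,"dx":0,"dy":0,"dz":0,"hand":1},{"wx":0,"wy":0,"wz":0,"dx":0,"dy":0,"dz":-0.013,"hand":1},{"wx":0,"wy":0,"wz":0,"dx":0,"dy":0,"dz":-0.013,"hand":1},{"wx":0,"wy":0,"wz":0,"dx":0,"dy":0,"dz":0,"hand":1},{"wx":0,"wy":0,"wz":0,"dx":0,"dy":0,"dz":0,"hand":1}]'
python3 st.py
```

```text
clock: 16.08
tool_pos: [0.5018, -0.1499, 0.0124]
eef_rot: [0.169, 0.982, 0.011, -0.086]
contact_force: [0.8, 0.8, -1.8]
opening: 0.581
finger_force: 20.0
clock: 16.5
tool_pos: [0.4968, -0.1505, 0.005]
eef_rot: [0.169, 0.982, 0.01, -0.089]
contact_force: [0.8, 0.1, -2.0]
opening: 0.582
finger_force: 20.0
t 16.5 tcp [ 0.4968 -0.1505  0.005 ] close_deg 70.57 z [-0.172  0.05  -0.984] F [ 0.8  0.1 -2. ] open 0.582 ff 20.0 q [ 0.57  1.07 -0.64  1.82  0.84  0.75  0.67]
```

```bash
python3 -m jog '[{"wx":0,"wy":0,"wz":0,"dx":0,"dy":0,"dz":-0.002,"hand":0.2},{"wx":0,"wy":0,"wz":0,"dx":0,"dy":0,"dz":0,"hand":0},{"wx":0,"wy":0,"wz":0,"dx":0,"dy":0,"dz":0,"hand":0},{"wx":0,"wy":0,"wz":0,"dx":0,"dy":0,"dz":0.1,"hand":0},{"wx":-0.015,"wy":-0.041,"wz":0,"dx":0,"dy":0,"dz":0.1,"hand":0}]'
python3 -m jog '[{"wx":-0.015,"wy":-0.041,"wz":0,"dx":0,"dy":0,"dz":0,"hand":0},{"wx":0,"wy":0,"wz":-0.059,"dx":0,"dy":0,"dz":0,"hand":0},{"wx":0,"wy":0,"wz":-0.059,"dx":0,"dy":0,"dz":0,"hand":0},{"wx":0,"wy":0,"wz":-0.059,"dx":0,"dy":0,"dz":0,"hand":0},{"wx":0,"wy":0,"wz":-0.059,"dx":0,"dy":0,"dz":0,"hand":0}]'
python3 -m jog '[{"wx":0,"wy":0,"wz":-0.059,"dx":0,"dy":0,"dz":0,"hand":0},{"wx":0,"wy":0,"wz":-0.059,"dx":0,"dy":0,"dz":0,"hand":0},{"wx":0,"wy":0,"wz":-0.059,"dx":0,"dy":0,"dz":0,"hand":0},{"wx":0,"wy":0,"wz":-0.059,"dx":0,"dy":0,"dz":0,"hand":0},{"wx":0,"wy":0,"wz":-0.059,"dx":0,"dy":0,"dz":0,"hand":0}]'
python3 -m jog '[{"wx":0,"wy":0,"wz":-0.059,"dx":0,"dy":0,"dz":0,"hand":0},{"wx":0,"wy":0,"wz":-0.059,"dx":0,"dy":0,"dz":0,"hand":0},{"wx":0,"wy":0,"wz":0,"dx":0,"dy":0,"dz":0,"hand":0},{"wx":0,"wy":0,"wz":0,"dx":0,"dy":0,"dz":0,"hand":0}]'
python3 st.py; python3 wfit.py bearing .497 -.1505 0 0 0
```

```text
clock: 16.92
tool_pos: [0.5006, -0.1514, 0.0538]
eef_rot: [0.171, 0.984, 0.003, -0.044]
contact_force: [2.4, -0.6, -0.1]
opening: 0.936
finger_force: 0.0
clock: 17.33
tool_pos: [0.4984, -0.1502, 0.0553]
eef_rot: [0.398, 0.917, -0.004, -0.003]
contact_force: [0.0, 0.3, 0.0]
opening: 1.004
finger_force: 0.0
clock: 17.75
tool_pos: [0.4985, -0.15, 0.0551]
eef_rot: [0.648, 0.762, -0.003, -0.004]
contact_force: [-0.9, 0.3, -0.9]
opening: 1.001
finger_force: 0.0
clock: 18.08
tool_pos: [0.4984, -0.1501, 0.055]
eef_rot: [0.73, 0.684, -0.003, -0.005]
contact_force: [0.1, -0.3, 0.4]
opening: 0.999
finger_force: 0.0
t 18.08 tcp [ 0.4984 -0.1501  0.055 ] close_deg -3.71 z [-0.01   0.003 -1.   ] F [ 0.1 -0.3  0.4] open 0.999 ff 0.0 q [ 0.37  0.87 -0.27  1.99  0.6   0.37 -0.45]
[(0.66, [265, 219, 360, 325])]
bearing [ 0.498  -0.1496  0.    ] 0.186
```

```bash
python3 -m jog '[{"wx":-0.001,"wy":-0.005,"wz":-0.001,"dx":0,"dy":0,"dz":-0.08,"hand":0},{"wx":0,"wy":0,"wz":0,"dx":0,"dy":0,"dz":-0.06,"hand":0},{"wx":0,"wy":0,"wz":0,"dx":0,"dy":0,"dz":-0.03,"hand":0},{"wx":0,"wy":0,"wz":0,"dx":0,"dy":0,"dz":-0.015,"hand":0},{"wx":0,"wy":0,"wz":0,"dx":0,"dy":0,"dz":-0.01,"hand":0}]'
python3 -m jog '[{"wx":0,"wy":0,"wz":0,"dx":0,"dy":0,"dz":-0.004,"hand":0},{"wx":0,"wy":0,"wz":0,"dx":0,"dy":0,"dz":-0.004,"hand":0},{"wx":0,"wy":0,"wz":0,"dx":0,"dy":0,"dz":0,"hand":0},{"wx":0,"wy":0,"wz":0,"dx":0,"dy":0,"dz":0,"hand":0}]'
python3 st.py
```

```text
clock: 18.6
tool_pos: [0.4982, -0.1502, 0.0057]
eef_rot: [0.731, 0.682, 0.0, -0.001]
contact_force: [0.5, 0.3, -0.5]
opening: 1.001
finger_force: 0.0
clock: 18.93
tool_pos: [0.4986, -0.1504, 0.0045]
eef_rot: [0.732, 0.682, 0.001, -0.001]
contact_force: [0.4, 0.2, -1.0]
opening: 0.996
finger_force: 0.0
t 18.93 tcp [ 0.4986 -0.1504  0.0045] close_deg -4.04 z [ 0.     0.002 -1.   ] F [ 0.4  0.2 -1. ] open 0.996 ff 0.0 q [ 0.31  0.96 -0.17  2.01  0.66  0.23 -0.5 ]
```

```bash
python3 -m jog '[{"wx":0,"wy":0,"wz":0,"dx":0,"dy":0,"dz":0,"hand":0.3},{"wx":0,"wy":0,"wz":0,"dx":0,"dy":0,"dz":0,"hand":1},{"wx":0,"wy":0,"wz":0,"dx":0,"dy":0,"dz":0,"hand":1},{"wx":0,"wy":0,"wz":0,"dx":0,"dy":0,"dz":0,"hand":1},{"wx":0,"wy":0,"wz":0,"dx":0,"dy":0,"dz":0,"hand":1}]' 25
python3 -m jog '[{"wx":0,"wy":0,"wz":0,"dx":0,"dy":0,"dz":0.05,"hand":1},{"wx":0,"wy":0,"wz":0,"dx":0,"dy":0,"dz":0.1,"hand":1},{"wx":0,"wy":0,"wz":0,"dx":0,"dy":0,"dz":0.14,"hand":1},{"wx":0,"wy":0,"wz":0,"dx":0,"dy":0,"dz":0.11,"hand":1},{"wx":0,"wy":0,"wz":0,"dx":0.065,"dy":0.095,"dz":0,"hand":1}]'
python3 st.py
python3 -m jog '[{"wx":0,"wy":0,"wz":0,"dx":0.065,"dy":0.095,"dz":0,"hand":1},{"wx":0,"wy":0,"wz":0,"dx":0.065,"dy":0.095,"dz":0,"hand":1},{"wx":0,"wy":0,"wz":0,"dx":0.065,"dy":0.095,"dz":0,"hand":1},{"wx":0,"wy":0,"wz":0,"dx":0.065,"dy":0.095,"dz":0,"hand":1},{"wx":0,"wy":0,"wz":0,"dx":0.065,"dy":0.095,"dz":0,"hand":1}]'
python3 -m jog '[{"wx":0,"wy":0,"wz":0,"dx":0.065,"dy":0.095,"dz":0,"hand":1},{"wx":0,"wy":0,"wz":0,"dx":0.065,"dy":0.095,"dz":0,"hand":1},{"wx":0,"wy":0,"wz":0,"dx":0.068,"dy":0.088,"dz":0,"hand":1},{"wx":0,"wy":0,"wz":0,"dx":0,"dy":0,"dz":0,"hand":1},{"wx":0,"wy":0,"wz":0,"dx":0,"dy":0,"dz":0,"hand":1}]'
python3 st.py
```

```text
clock: 19.35
tool_pos: [0.4983, -0.1503, 0.0041]
eef_rot: [0.732, 0.682, 0.0, -0.001]
contact_force: [-1.0, -0.6, -0.5]
opening: 0.646
finger_force: 0.0
clock: 19.77
tool_pos: [0.5124, -0.134, 0.1077]
eef_rot: [0.735, 0.678, -0.002, 0.002]
contact_force: [-0.7, -1.2, -3.1]
opening: 0.569
finger_force: 25.0
t 19.77 tcp [ 0.5124 -0.134   0.1077] close_deg -4.63 z [-0.001 -0.005 -1.   ] F [-0.7 -1.2 -3.1] open 0.569 ff 25.0 q [ 0.37  0.79 -0.34  1.96  0.55  0.49 -0.45]
clock: 20.18
tool_pos: [0.5958, -0.0068, 0.1036]
eef_rot: [0.732, 0.682, -0.0, -0.001]
contact_force: [-0.6, 0.2, -1.5]
opening: 0.573
finger_force: 25.0
clock: 20.6
tool_pos: [0.6452, 0.064, 0.1034]
eef_rot: [0.731, 0.683, 0.001, -0.001]
contact_force: [0.3, -2.1, -2.5]
opening: 0.573
finger_force: 25.0
t 20.6 tcp [0.6452 0.064  0.1034] close_deg -3.87 z [-0.001  0.003 -1.   ] F [ 0.3 -2.1 -2.5] open 0.573 ff 25.0 q [ 0.03  0.91 -0.37  1.59  0.44  0.73 -0.61]
```

```bash
python3 -m jog '[{"wx":0,"wy":0,"wz":0,"dx":0.003,"dy":-0.008,"dz":-0.12,"hand":1},{"wx":0,"wy":0,"wz":0,"dx":0,"dy":0,"dz":-0.1,"hand":1},{"wx":0,"wy":0,"wz":0,"dx":0,"dy":0,"dz":-0.06,"hand":1},{"wx":0,"wy":0,"wz":0,"dx":0,"dy":0,"dz":-0.04,"hand":1},{"wx":0,"wy":0,"wz":0,"dx":0,"dy":0,"dz":-0.02,"hand":1}]'
python3 -m jog '[{"wx":0,"wy":0,"wz":0,"dx":0,"dy":0,"dz":-0.01,"hand":1},{"wx":0,"wy":0,"wz":0,"dx":0,"dy":0,"dz":0,"hand":1},{"wx":0,"wy":0,"wz":0,"dx":0,"dy":0,"dz":0,"hand":1}]'
python3 st.py wrist w7
```

```text
clock: 21.02
tool_pos: [0.6448, 0.0586, 0.0174]
eef_rot: [0.732, 0.682, -0.001, -0.001]
contact_force: [-0.1, -1.0, -2.6]
opening: 0.57
finger_force: 25.0
clock: 21.27
tool_pos: [0.6469, 0.0598, 0.0175]
eef_rot: [0.732, 0.682, 0.001, -0.0]
contact_force: [0.2, 0.0, -2.8]
opening: 0.572
finger_force: 25.0
t 21.27 tcp [0.6469 0.0598 0.0175] close_deg -4.05 z [ 0.001  0.002 -1.   ] F [ 0.2  0.  -2.8] open 0.572 ff 25.0 q [ 0.    1.03 -0.31  1.6   0.49  0.59 -0.65]
```

View pics/w7.png

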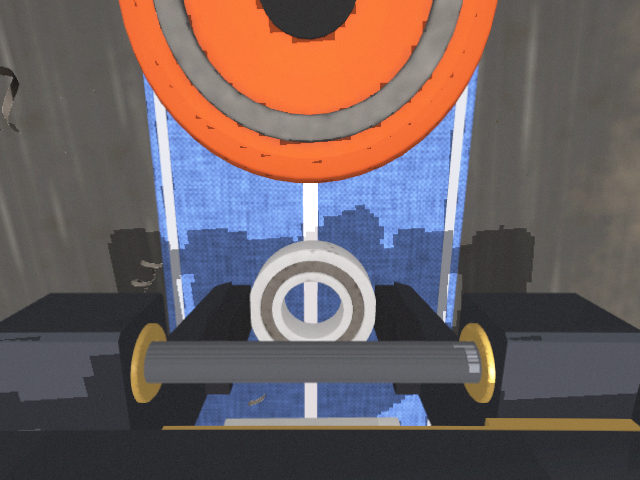

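The bearing is held level and centred on the line, with the filter ahead of it and clear. I'll work out the bearing's centre from its outline.

```bash
python3 - <<'E'
from h import *
r.snapshot("wrist"); c=r.camera_info("wrist"); t=r.get_state()["tool_pos"]; zt=t[2]-.0041+.015
for d in r.masks_of("wrist","bearing")[:2]: print(d["p"],d["bbox"])
L=ray((250,306),c,zt-.005);R=ray((376,306),c,zt-.005);print(L,R,np.linalg.norm(L-R))
print("centre top",ray((313,301),c,zt),"bore",ray((312.5,308),c,zt))
for dz in(0,-.005): print("front rim",ray((313,251),c,zt+dz))
print(t)
E
```

```text
0.93 [249.5, 239.3, 373.2, 343.2]
[0.62250872 0.06474625 0.02355663] [0.6723684  0.06119536 0.02355663] 0.049985968458065036
centre top [0.6477194  0.06723536 0.02855663] bore [0.64732594 0.06437081 0.02855663]
front rim [0.64910887 0.0870046  0.02855663]
front rim [0.64902316 0.08558837 0.02355663]
[0.64690319 0.0598835  0.01765663]
```

```bash
python3 -m jog '[{"wx":0,"wy":0,"wz":0,"dx":-0.002,"dy":0.004,"dz":-0.015,"hand":1},{"wx":0,"wy":0,"wz":0,"dx":0,"dy":0,"dz":-0.01,"hand":1},{"wx":0,"wy":0,"wz":0,"dx":0,"dy":0,"dz":-0.005,"hand":1},{"wx":0,"wy":0,"wz":0,"dx":0,"dy":0,"dz":0,"hand":1}]'
python3 -m jog '[{"wx":0,"wy":0,"wz":0,"dx":0,"dy":0,"dz":-0.004,"hand":1},{"wx":0,"wy":0,"wz":0,"dx":0,"dy":0,"dz":-0.003,"hand":1},{"wx":0,"wy":0,"wz":0,"dx":0,"dy":0,"dz":0,"hand":1}]'
python3 st.py
```

```text
clock: 21.75
tool_pos: [0.6473, 0.0602, 0.0143]
eef_rot: [0.732, 0.681, 0.001, 0.001]
contact_force: [-6.0, -3.4, 29.9]
opening: 0.572
finger_force: 25.0
clock: 22.0
tool_pos: [0.6473, 0.0604, 0.0136]
eef_rot: [0.732, 0.681, 0.001, 0.001]
contact_force: [-9.9, -4.0, 37.6]
opening: 0.575
finger_force: 25.0
t 22.0 tcp [0.6473 0.0604 0.0136] close_deg -4.08 z [ 0.004 -0.    -1.   ] F [-9.9 -4.  37.6] open 0.575 ff 25.0 q [-0.    1.03 -0.31  1.61  0.5   0.58 -0.66]
```

```bash
python3 -m jog '[{"wx":0,"wy":0,"wz":0,"dx":0,"dy":0,"dz":0.01,"hand":1},{"wx":0,"wy":0,"wz":0,"dx":0,"dy":0,"dz":0,"hand":0.35},{"wx":0,"wy":0,"wz":0,"dx":0,"dy":0,"dz":0,"hand":0.25},{"wx":0,"wy":0,"wz":0,"dx":0,"dy":0,"dz":0,"hand":0.2},{"wx":0,"wy":0,"wz":0,"dx":0,"dy":0,"dz":0.05,"hand":0.2}]'
python3 -m jog '[{"wx":0,"wy":0,"wz":0,"dx":0,"dy":0,"dz":0.12,"hand":0},{"wx":0,"wy":0,"wz":0,"dx":0,"dy":0,"dz":0.16,"hand":0},{"wx":0,"wy":0,"wz":0,"dx":0,"dy":-0.1,"dz":0.16,"hand":0},{"wx":0,"wy":0,"wz":0,"dx":0,"dy":-0.14,"dz":0.16,"hand":0},{"wx":0,"wy":0,"wz":0,"dx":0,"dy":-0.14,"dz":0.16,"hand":0}]'
python3 -m jog '[{"wx":0,"wy":0,"wz":0,"dx":0,"dy":-0.06,"dz":0,"hand":0},{"wx":0,"wy":0,"wz":0,"dx":0,"dy":0,"dz":0,"hand":0},{"wx":0,"wy":0,"wz":0,"dx":0,"dy":0,"dz":0,"hand":0},{"wx":0,"wy":0,"wz":0,"dx":0,"dy":0,"dz":0,"hand":0}]'
python3 st.py wrist w8
```

```text
clock: 22.42
tool_pos: [0.6437, 0.0605, 0.0203]
eef_rot: [0.731, 0.682, -0.002, -0.002]
contact_force: [-0.1, -0.1, -0.4]
opening: 0.799
finger_force: 0.0
clock: 22.83
tool_pos: [0.6455, -0.0161, 0.1928]
eef_rot: [0.731, 0.683, 0.001, -0.001]
contact_force: [0.8, -0.0, -0.4]
opening: 0.997
finger_force: 0.0
clock: 23.17
tool_pos: [0.6445, -0.0291, 0.1891]
eef_rot: [0.731, 0.683, -0.0, -0.002]
contact_force: [0.3, 0.0, -0.6]
opening: 1.0
finger_force: 0.0
t 23.17 tcp [ 0.6445 -0.0291  0.1891] close_deg -3.91 z [-0.003  0.003 -1.   ] F [ 0.3  0.  -0.6] open 1.0 ff 0.0 q [ 0.2   0.8  -0.43  1.54  0.39  0.9  -0.43]
```

View pics/w8.png

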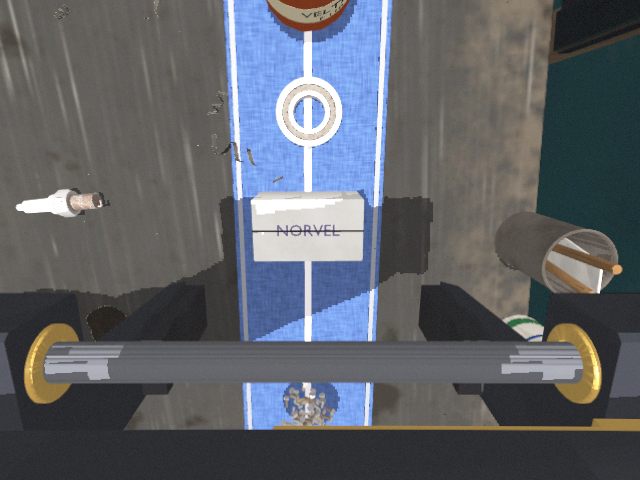

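The bearing lies flat on the line at (309,111), and the carton is square at (308,230). Measuring their spacing.

```bash
cat > rel.py <<'E'
from h import *
import sys
c=r.camera_info("wrist"); im=r.snapshot("wrist"); out={}
u=np.array([.0702,.9975]); w=np.array([u[1],-u[0]]); o=np.array([.640,-.0269])
for k,x,y,z,yw in [("plug_carton",.6395,-.0275,.004,1),("bearing",.646,.062,.004,0),("spark_plug",.634,-.117,.004,1),("bottle",.64,-.027,.054,0)]:
    if k not in sys.argv[1:]: continue
    for d in r.masks_of("wrist",k):
        b=d["bbox"]; g=ray([(b[0]+b[2])/2,(b[1]+b[3])/2],c,z+.02)
        if np.hypot(g[0]-x,g[1]-y)<.06:
            p,e=fit(k,[(d["region"],c)],(x,y,1.5),z,yw); q=p[:2]-o; print(k,np.round(p,4),"err",round(e,3),"along %.1f across %.1f yawrel %.1f"%(q@u*1e3,q@w*1e3,np.degrees(p[2]+.0702)%180)); break
# line across-offset
P=[]
for v in list(range(150,180,3))+list(range(275,320,3)):
    row=im[v,285:335,0].astype(float); row=np.clip(row-np.median(row)-25,0,None)
    if row.max()>30: P.append(ray((285+(row*np.arange(50)).sum()/row.sum(),v),c,.004)[:2])
P=np.array(P); print("line across",np.round(((P-o)@w).mean()*1e3,2))
E
python3 rel.py plug_carton bearing
```

```text
plug_carton [ 0.6405 -0.0267  4.6534] err 0.021 along 0.2 across 0.5 yawrel 90.6
bearing [0.6472 0.0603 0.    ] err 0.224 along 87.5 across 1.1 yawrel 4.0
line across 0.22
```

```bash
python3 - <<'E'
from h import *
c=r.camera_info("wrist"); im=r.snapshot("wrist")
print(ray((16,208),c,.01),ray((108,200),c,.01),"hex",ray((66,203),c,.012))
for d in r.masks_of("wrist","spark_plug"):
    print(d["p"],d["bbox"]); m=d["region"]; P=np.argwhere(m)[:,::-1].astype(np.float32); W=np.array([ray(p,c,.01)[:2] for p in P])
    q=W-W.mean(0); U,S,V=np.linalg.svd(q,full_matrices=False); a=V[0]*np.sign(V[0][0]); t=q@a; print("mean",W.mean(0),"yaw",np.degrees(np.arctan2(a[1],a[0])),"len",t.max()-t.min(),"mid",W.mean(0)+a*(t.max()+t.min())/2)
    n=np.array([-a[1],a[0]]); s=q@n
    for lo in np.arange(t.min(),t.max(),.006):
        k=(t>=lo)&(t<lo+.006); print(round((lo-t.min())*1e3),round((s[k].max()-s[k].min())*1e3,1) if k.any() else 0,end=" | ")
E
```

```text
[ 0.39245032 -0.00068722  0.01      ] [0.47185602 0.00097697 0.01      ] hex [0.43706395 0.00099666 0.012     ]
0.75 [18.6, 188.8, 101.7, 217.6]
mean [0.43181897 0.00113461] yaw 1.7172571547215592 len 0.07197294742742247 mid [0.42865331 0.0010397 ]
0 7.0 | 6 10.6 | 12 10.9 | 18 11.3 | 24 13.0 | 30 18.2 | 36 23.3 | 42 22.8 | 48 20.7 | 54 13.0 | 60 13.3 | 66 12.8 | 0.16 [265.7, 0.0, 346.1, 31.6]
mean [0.65108728 0.13213131] yaw -3.7490072111643746 len 0.06093431738300466 mid [0.65112243 0.13212901]
0 8.7 | 6 14.8 | 12 17.5 | 18 19.6 | 24 20.2 | 30 19.6 | 36 19.5 | 42 18.2 | 48 14.1 | 54 10.7 | 60 2.0 |
```

```bash
python3 -m jog '[{"wx":0,"wy":0,"wz":-0.0567,"dx":-0.064,"dy":0.009,"dz":0,"hand":0},{"wx":0,"wy":0,"wz":-0.0567,"dx":-0.064,"dy":0.009,"dz":0,"hand":0},{"wx":0,"wy":0,"wz":-0.0567,"dx":-0.064,"dy":0.009,"dz":0,"hand":0},{"wx":0,"wy":0,"wz":-0.0567,"dx":-0.064,"dy":0.009,"dz":0,"hand":0},{"wx":0,"wy":0,"wz":-0.0567,"dx":-0.064,"dy":0.009,"dz":-0.04,"hand":0}]'
python3 -m jog '[{"wx":0,"wy":0,"wz":-0.0567,"dx":-0.064,"dy":0.009,"dz":-0.04,"hand":0},{"wx":0,"wy":0,"wz":-0.0567,"dx":-0.064,"dy":0.009,"dz":-0.04,"hand":0},{"wx":0,"wy":0,"wz":-0.0567,"dx":-0.064,"dy":0.009,"dz":-0.04,"hand":0},{"wx":0,"wy":0,"wz":-0.0567,"dx":-0.064,"dy":0.009,"dz":-0.04,"hand":0},{"wx":0,"wy":0,"wz":-0.0567,"dx":-0.064,"dy":0.009,"dz":-0.04,"hand":0}]'
python3 -m jog '[{"wx":0,"wy":0,"wz":-0.0567,"dx":-0.064,"dy":0.009,"dz":0,"hand":0},{"wx":0,"wy":0,"wz":-0.0567,"dx":-0.064,"dy":0.009,"dz":0,"hand":0},{"wx":0,"wy":0,"wz":-0.0567,"dx":-0.064,"dy":0.009,"dz":0,"hand":0},{"wx":0,"wy":0.0437,"wz":0,"dx":0,"dy":0,"dz":0,"hand":0},{"wx":0,"wy":0.0437,"wz":0,"dx":0,"dy":0,"dz":0,"hand":0}]'
python3 -m jog '[{"wx":0,"wy":0,"wz":0,"dx":0,"dy":0,"dz":0,"hand":0},{"wx":0,"wy":0,"wz":0,"dx":0,"dy":0,"dz":0,"hand":0}]'
python3 st.py
```

```text
clock: 23.88
tool_pos: [0.5661, -0.0193, 0.1816]
eef_rot: [0.894, 0.447, 0.002, -0.0]
contact_force: [0.8, -0.3, -0.7]
opening: 1.0
finger_force: 0.0
clock: 24.3
tool_pos: [0.4851, -0.0082, 0.1301]
eef_rot: [0.984, 0.18, 0.001, -0.0]
contact_force: [-0.7, 1.0, -0.4]
opening: 1.004
finger_force: 0.0
clock: 24.72
tool_pos: [0.4337, -0.0014, 0.1308]
eef_rot: [0.996, 0.014, -0.091, -0.001]
contact_force: [1.0, 0.1, -0.4]
opening: 1.001
finger_force: 0.0
clock: 24.88
tool_pos: [0.439, -0.0016, 0.1299]
eef_rot: [0.996, 0.013, -0.085, -0.002]
contact_force: [-0.7, -0.8, -0.8]
opening: 1.004
finger_force: 0.0
t 24.88 tcp [ 0.439  -0.0016  0.1299] close_deg -88.5 z [-0.169  0.001 -0.986] F [-0.7 -0.8 -0.8] open 1.004 ff 0.0 q [-0.09  0.71 -0.    2.06 -0.03  0.54 -1.61]
```

```bash
python3 -m jog '[{"wx":0,"wy":0,"wz":0,"dx":-0.008,"dy":0.008,"dz":-0.14,"hand":0},{"wx":0,"wy":0,"wz":0,"dx":0,"dy":0,"dz":-0.14,"hand":0},{"wx":0,"wy":0,"wz":0,"dx":0,"dy":0,"dz":-0.1,"hand":0},{"wx":0,"wy":0,"wz":0,"dx":0,"dy":0,"dz":-0.06,"hand":0},{"wx":0,"wy":0,"wz":0,"dx":0,"dy":0,"dz":-0.03,"hand":0}]'
python3 -m jog '[{"wx":0,"wy":0,"wz":0,"dx":0,"dy":0,"dz":-0.01,"hand":0},{"wx":0,"wy":0,"wz":0,"dx":0,"dy":0,"dz":-0.006,"hand":0},{"wx":0,"wy":0,"wz":0,"dx":0,"dy":0,"dz":0,"hand":0.3},{"wx":0,"wy":0,"wz":0,"dx":0,"dy":0,"dz":0,"hand":0.5}]' 15
python3 st.py
```

```text
clock: 25.3
tool_pos: [0.4337, 0.0001, 0.0113]
eef_rot: [0.996, 0.013, -0.088, -0.002]
contact_force: [-0.1, 0.0, -0.0]
opening: 1.003
finger_force: 0.0
clock: 25.63
tool_pos: [0.4361, -0.0, 0.0097]
eef_rot: [0.996, 0.013, -0.086, -0.002]
contact_force: [0.4, 0.1, 0.6]
opening: 0.867
finger_force: 0.0
t 25.63 tcp [ 0.4361 -0.      0.0097] close_deg -88.54 z [-0.171  0.001 -0.985] F [0.4 0.1 0.6] open 0.867 ff 0.0 q [-0.09  0.95 -0.01  2.1  -0.03  0.26 -1.61]
```

```bash
python3 -m jog '[{"wx":0,"wy":0,"wz":0,"dx":0,"dy":0.002,"dz":-0.008,"hand":0.4},{"wx":0,"wy":0,"wz":0,"dx":0,"dy":0,"dz":-0.008,"hand":0.5},{"wx":0,"wy":0,"wz":0,"dx":0,"dy":0,"dz":0,"hand":0.6},{"wx":0,"wy":0,"wz":0,"dx":0,"dy":0,"dz":0,"hand":1},{"wx":0,"wy":0,"wz":0,"dx":0,"dy":0,"dz":0,"hand":1}]' 20
python3 -m jog '[{"wx":0,"wy":0,"wz":0,"dx":0,"dy":0,"dz":0,"hand":1},{"wx":0,"wy":0,"wz":0,"dx":0,"dy":0,"dz":0,"hand":1},{"wx":0,"wy":0,"wz":0,"dx":0,"dy":0,"dz":0,"hand":1},{"wx":0,"wy":0,"wz":0,"dx":0,"dy":0,"dz":0,"hand":1},{"wx":0,"wy":0,"wz":0,"dx":0,"dy":0,"dz":0,"hand":1}]' 20
python3 st.py
```

```text
clock: 26.05
tool_pos: [0.4356, 0.0005, 0.0049]
eef_rot: [0.996, 0.013, -0.086, -0.002]
contact_force: [-0.1, 0.2, 0.3]
opening: 0.499
finger_force: 0.0
clock: 26.47
tool_pos: [0.4356, 0.0004, 0.0048]
eef_rot: [0.996, 0.013, -0.087, -0.001]
contact_force: [0.2, -0.5, 0.2]
opening: 0.242
finger_force: 20.0
t 26.47 tcp [4.356e-01 4.000e-04 4.800e-03] close_deg -88.54 z [-0.172  0.001 -0.985] F [ 0.2 -0.5  0.2] open 0.242 ff 20.0 q [-0.09  0.96 -0.01  2.1  -0.03  0.25 -1.61]
```

```bash
python3 -m jog '[{"wx":0,"wy":0,"wz":0,"dx":0,"dy":0,"dz":0.06,"hand":1},{"wx":0,"wy":0,"wz":0,"dx":0,"dy":0,"dz":0.12,"hand":1},{"wx":0,"wy":0,"wz":0,"dx":0,"dy":0,"dz":0.16,"hand":1},{"wx":0,"wy":0,"wz":0.0568,"dx":0.061,"dy":-0.034,"dz":0.1,"hand":1},{"wx":0,"wy":0,"wz":0.0568,"dx":0.061,"dy":-0.034,"dz":0,"hand":1}]'
python3 -m jog '[{"wx":0,"wy":0,"wz":0.0568,"dx":0.061,"dy":-0.034,"dz":0,"hand":1},{"wx":0,"wy":0,"wz":0.0568,"dx":0.061,"dy":-0.034,"dz":0,"hand":1},{"wx":0,"wy":0,"wz":0.0568,"dx":0.061,"dy":-0.034,"dz":0,"hand":1},{"wx":0,"wy":0,"wz":0.0568,"dx":0.061,"dy":-0.034,"dz":0,"hand":1},{"wx":0,"wy":0,"wz":0.0568,"dx":0.061,"dy":-0.034,"dz":0,"hand":1}]'
python3 -m jog '[{"wx":0,"wy":0,"wz":0.0568,"dx":0.061,"dy":-0.034,"dz":0,"hand":1},{"wx":0,"wy":0,"wz":0.0568,"dx":0.061,"dy":-0.034,"dz":0,"hand":1},{"wx":0,"wy":0,"wz":0.0568,"dx":0.061,"dy":-0.034,"dz":0,"hand":1},{"wx":0,"wy":0,"wz":0.0568,"dx":0.061,"dy":-0.034,"dz":0,"hand":1},{"wx":0,"wy":0,"wz":0.0568,"dx":0.061,"dy":-0.034,"dz":0,"hand":1}]'
python3 -m jog '[{"wx":0,"wy":0,"wz":0.0568,"dx":0.061,"dy":-0.034,"dz":0,"hand":1},{"wx":0,"wy":0,"wz":0,"dx":0,"dy":0,"dz":0,"hand":1},{"wx":0,"wy":0,"wz":0,"dx":0,"dy":0,"dz":0,"hand":1},{"wx":0,"wy":0,"wz":0,"dx":0,"dy":0,"dz":0,"hand":1}]'
python3 st.py wrist w9
```

```text
clock: 26.88
tool_pos: [0.468, -0.0169, 0.119]
eef_rot: [0.988, 0.128, -0.083, 0.009]
contact_force: [0.6, -1.1, -1.5]
opening: 0.242
finger_force: 20.0
clock: 27.3
tool_pos: [0.5428, -0.0593, 0.1147]
eef_rot: [0.912, 0.4, -0.081, 0.032]
contact_force: [-0.4, 0.3, -1.0]
opening: 0.239
finger_force: 20.0
clock: 27.72
tool_pos: [0.6188, -0.1018, 0.1145]
eef_rot: [0.764, 0.64, -0.068, 0.053]
contact_force: [0.7, 0.3, -1.7]
opening: 0.243
finger_force: 20.0
clock: 28.05
tool_pos: [0.6325, -0.1093, 0.1144]
eef_rot: [0.729, 0.679, -0.065, 0.056]
contact_force: [-0.7, 0.5, -0.6]
opening: 0.245
finger_force: 20.0
t 28.05 tcp [ 0.6325 -0.1093  0.1144] close_deg -4.06 z [-0.019 -0.171 -0.985] F [-0.7  0.5 -0.6] open 0.245 ff 20.0 q [ 0.16  0.88 -0.27  1.61  0.56  0.77 -0.52]
```

View pics/w9.png

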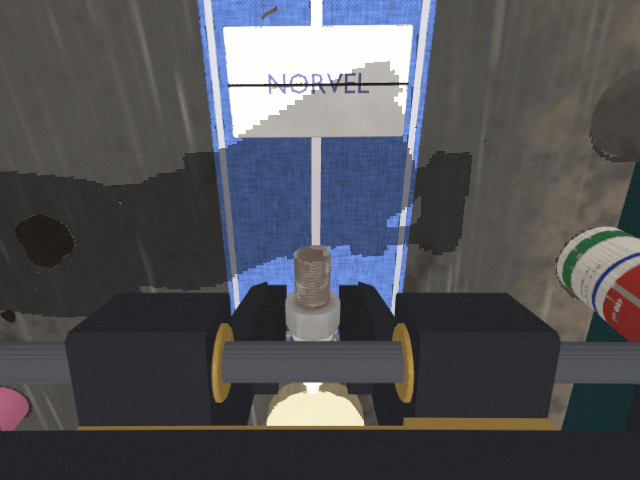

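```bash
python3 -m jog '[{"wx":0,"wy":0,"wz":0,"dx":0.004,"dy":-0.007,"dz":-0.14,"hand":1},{"wx":0,"wy":0,"wz":0,"dx":0,"dy":0,"dz":-0.12,"hand":1},{"wx":0,"wy":0,"wz":0,"dx":0,"dy":0,"dz":-0.07,"hand":1},{"wx":0,"wy":0,"wz":0,"dx":0,"dy":0,"dz":-0.04,"hand":1},{"wx":0,"wy":0,"wz":0,"dx":0,"dy":0,"dz":-0.02,"hand":1}]'
python3 -m jog '[{"wx":0,"wy":0,"wz":0,"dx":0,"dy":0,"dz":-0.008,"hand":1},{"wx":0,"wy":0,"wz":0,"dx":0,"dy":0,"dz":0,"hand":1},{"wx":0,"wy":0,"wz":0,"dx":0,"dy":0,"dz":0,"hand":1}]'
python3 st.py
```

```text
clock: 28.52
tool_pos: [0.6335, -0.1109, 0.0159]
eef_rot: [0.728, 0.68, -0.066, 0.056]
contact_force: [0.8, 0.1, 0.2]
opening: 0.243
finger_force: 20.0
clock: 28.77
tool_pos: [0.6357, -0.1117, 0.0165]
eef_rot: [0.728, 0.68, -0.064, 0.058]
contact_force: [-0.3, -0.0, -0.0]
opening: 0.247
finger_force: 20.0
t 28.77 tcp [ 0.6357 -0.1117  0.0165] close_deg -3.94 z [-0.015 -0.172 -0.985] F [-0.3 -0.  -0. ] open 0.247 ff 20.0 q [ 0.12  1.02 -0.2   1.63  0.63  0.61 -0.6 ]
```

```bash
python3 -m jog '[{"wx":0,"wy":0,"wz":0,"dx":-0.007,"dy":0.001,"dz":-0.008,"hand":1},{"wx":0,"wy":0,"wz":0,"dx":0,"dy":0,"dz":-0.008,"hand":1},{"wx":0,"wy":0,"wz":0,"dx":0,"dy":0,"dz":0,"hand":1}]'
python3 -m jog '[{"wx":0,"wy":0,"wz":0,"dx":0,"dy":0,"dz":-0.006,"hand":1},{"wx":0,"wy":0,"wz":0,"dx":0,"dy":0,"dz":0,"hand":1}]'
python3 -m jog '[{"wx":0,"wy":0,"wz":0,"dx":0,"dy":0,"dz":-0.004,"hand":1},{"wx":0,"wy":0,"wz":0,"dx":0,"dy":0,"dz":0,"hand":1}]'; python3 st.py
```

```text
clock: 29.02
tool_pos: [0.633, -0.1116, 0.0115]
eef_rot: [0.728, 0.68, -0.065, 0.057]
contact_force: [-0.4, -0.5, -0.8]
opening: 0.245
finger_force: 20.0
clock: 29.18
tool_pos: [0.633, -0.1115, 0.0097]
eef_rot: [0.728, 0.68, -0.065, 0.057]
contact_force: [-0.6, -0.1, -1.0]
opening: 0.245
finger_force: 20.0
clock: 29.35
tool_pos: [0.6332, -0.1115, 0.0089]
eef_rot: [0.728, 0.68, -0.065, 0.057]
contact_force: [0.2, 1.1, -0.2]
opening: 0.238
finger_force: 20.0
t 29.35 tcp [ 0.6332 -0.1115  0.0089] close_deg -3.92 z [-0.017 -0.172 -0.985] F [ 0.2  1.1 -0.2] open 0.238 ff 20.0 q [ 0.12  1.03 -0.2   1.63  0.64  0.59 -0.61]
```

```bash
python3 -m jog '[{"wx":0,"wy":0,"wz":0,"dx":0,"dy":0,"dz":-0.002,"hand":1},{"wx":0,"wy":0,"wz":0,"dx":0,"dy":0,"dz":0,"hand":0.65},{"wx":0,"wy":0,"wz":0,"dx":0,"dy":0,"dz":0,"hand":0.5},{"wx":0,"wy":0,"wz":0,"dx":0,"dy":0,"dz":0,"hand":0.4},{"wx":0,"wy":0,"wz":0,"dx":0,"dy":0,"dz":0.05,"hand":0.4}]'
python3 -m jog '[{"wx":0,"wy":0,"wz":0,"dx":0,"dy":0,"dz":0.1,"hand":0.4},{"wx":0,"wy":0,"wz":0,"dx":0,"dy":0,"dz":0.16,"hand":0.4},{"wx":0,"wy":0,"wz":0,"dx":0,"dy":0,"dz":0.16,"hand":0.2},{"wx":0.043,"wy":-0.004,"wz":0,"dx":0,"dy":0,"dz":0.16,"hand":0},{"wx":0.043,"wy":-0.004,"wz":0,"dx":0,"dy":0,"dz":0.16,"hand":0}]'
python3 -m jog '[{"wx":0,"wy":0,"wz":0,"dx":0,"dy":0,"dz":0.14,"hand":0},{"wx":0,"wy":0,"wz":0,"dx":0,"dy":0,"dz":0,"hand":0},{"wx":0,"wy":0,"wz":0,"dx":0,"dy":0,"dz":0,"hand":0},{"wx":0,"wy":0,"wz":0,"dx":0,"dy":0,"dz":0,"hand":0}]'
python3 st.py wrist w10; python3 rel.py plug_carton spark_plug
```

```text
clock: 29.77
tool_pos: [0.6313, -0.1114, 0.0191]
eef_rot: [0.728, 0.68, -0.067, 0.056]
contact_force: [-0.7, 0.2, -1.1]
opening: 0.524
finger_force: 0.0
clock: 30.18
tool_pos: [0.6334, -0.1083, 0.2092]
eef_rot: [0.729, 0.685, 0.002, -0.001]
contact_force: [0.4, -0.7, -0.7]
opening: 0.803
finger_force: 0.0
clock: 30.52
tool_pos: [0.6324, -0.1114, 0.2409]
eef_rot: [0.731, 0.683, -0.001, -0.0]
contact_force: [-0.4, 1.1, 0.0]
opening: 0.996
finger_force: 0.0
t 30.52 tcp [ 0.6324 -0.1114  0.2409] close_deg -3.86 z [-0.002 -0.001 -1.   ] F [-0.4  1.1  0. ] open 0.996 ff 0.0 q [ 0.35  0.74 -0.46  1.5   0.37  0.99 -0.28]
plug_carton [ 0.6407 -0.0268  1.5117] err 0.025 along 0.2 across 0.6 yawrel 90.6
spark_plug [ 0.6326 -0.1186  4.6275] err 0.314 along -92.0 across -0.9 yawrel 89.2
line across 1.57
```

View pics/w10.png

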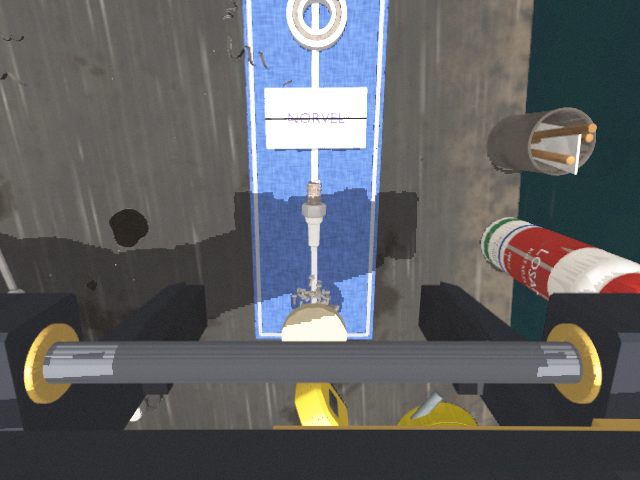

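The spark plug lies along the line, with its thread end at row 181 and hexagon at row 209. I'll check its along-line position from those points.

```bash
python3 - <<'E'
from h import *
c=r.camera_info("wrist"); o=np.array([.64,-.0269]);u=np.array([.0702,.9975])
for n,uv,z in(("thread end",(314.5,181),.014),("hex start",(314,199),.018),("hex end",(314,222),.018),("plug mid x",(314,209),.02),("line",(315.5,165),.004)):
    q=ray(uv,c,z)[:2]-o; print(n,"along %.1f across %.1f"%(q@u*1e3,(q@[u[1],-u[0]])*1e3))
E
python3 wfit.py bottle .4425 -.289 0 0 0
```

```text
thread end along -54.6 across -0.8
hex start along -71.5 across -1.2
hex end along -94.1 across -1.1
plug mid x along -80.9 across -1.1
line along -40.1 across 0.2
[(0.98, [128, 396, 166, 424])]
bottle [ 0.4502 -0.3042  0.    ] 0.811
```

```bash
python3 -m jog '[{"wx":0,"wy":0,"wz":0,"dx":-0.095,"dy":-0.088,"dz":0,"hand":0.2},{"wx":0,"wy":0,"wz":0,"dx":-0.095,"dy":-0.088,"dz":0,"hand":0.2},{"wx":0,"wy":0,"wz":0,"dx":-0.095,"dy":-0.088,"dz":0,"hand":0.2},{"wx":0,"wy":0,"wz":0,"dx":-0.095,"dy":-0.088,"dz":0,"hand":0.2},{"wx":0,"wy":0,"wz":0,"dx":-0.095,"dy":-0.088,"dz":0,"hand":0.3}]'
python3 -m jog '[{"wx":0,"wy":0,"wz":0,"dx":-0.095,"dy":-0.088,"dz":0,"hand":0.3},{"wx":0,"wy":0,"wz":0,"dx":-0.095,"dy":-0.088,"dz":0,"hand":0.3},{"wx":0,"wy":0,"wz":0,"dx":-0.095,"dy":-0.088,"dz":0,"hand":0.3},{"wx":0,"wy":0,"wz":0,"dx":0,"dy":0,"dz":0,"hand":0.3},{"wx":0,"wy":0,"wz":0,"dx":0,"dy":0,"dz":0,"hand":0.3}]'
python3 st.py wrist w11; python3 wfit.py bottle .4425 -.289 0 0 0
```

```text
clock: 31.23
tool_pos: [0.513, -0.2221, 0.2403]
eef_rot: [0.73, 0.683, -0.001, -0.001]
contact_force: [-0.5, -0.3, -0.2]
opening: 0.746
finger_force: 0.0
clock: 31.65
tool_pos: [0.4413, -0.2892, 0.2404]
eef_rot: [0.732, 0.681, -0.001, -0.001]
contact_force: [0.2, 0.7, -0.2]
opening: 0.698
finger_force: 0.0
t 31.65 tcp [ 0.4413 -0.2892  0.2404] close_deg -4.13 z [-0.003 -0.001 -1.   ] F [ 0.2  0.7 -0.2] open 0.698 ff 0.0 q [ 0.8   0.59 -0.5   1.84  0.38  0.8   0.03]
[(0.94, [194, 175, 238, 221]), (0.72, [291, 192, 339, 239])]
bottle [ 0.4439 -0.2858  0.    ] 0.084
```

View pics/w11.png

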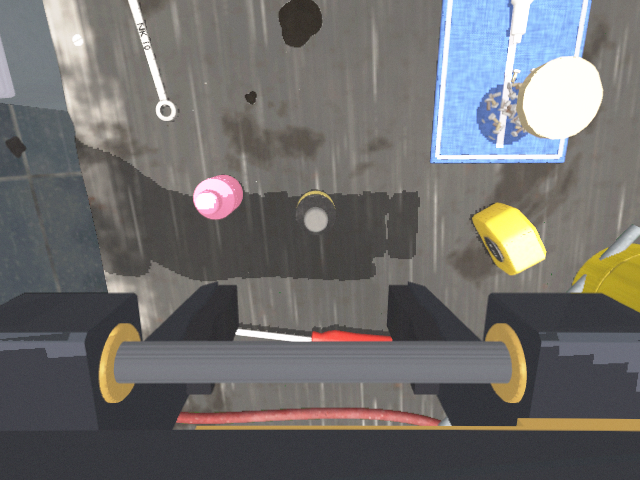

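The black bottle with the grey cap at (316,215) is the right one, and it is clear of the pink one at (218,197). Descending on it.

```bash
python3 -m jog '[{"wx":0,"wy":0,"wz":0,"dx":0.008,"dy":0.011,"dz":-0.14,"hand":0.3},{"wx":0,"wy":0,"wz":0,"dx":0,"dy":0,"dz":-0.14,"hand":0.3},{"wx":0,"wy":0,"wz":0,"dx":0,"dy":0,"dz":-0.14,"hand":0.3},{"wx":0,"wy":0,"wz":0,"dx":0,"dy":0,"dz":-0.14,"hand":0.3},{"wx":0,"wy":0,"wz":0,"dx":0,"dy":0,"dz":-0.14,"hand":0.3}]'
python3 -m jog '[{"wx":0,"wy":0,"wz":0,"dx":0,"dy":0,"dz":-0.1,"hand":0.3},{"wx":0,"wy":0,"wz":0,"dx":0,"dy":0,"dz":-0.05,"hand":0.3},{"wx":0,"wy":0,"wz":0,"dx":0,"dy":0,"dz":-0.03,"hand":0.3},{"wx":0,"wy":0,"wz":0,"dx":0,"dy":0,"dz":0,"hand":0.3},{"wx":0,"wy":0,"wz":0,"dx":0,"dy":0,"dz":0,"hand":0.3}]'
python3 st.py
python3 -m jog '[{"wx":0,"wy":0,"wz":0,"dx":0,"dy":0,"dz":0,"hand":0.45},{"wx":0,"wy":0,"wz":0,"dx":0,"dy":0,"dz":0,"hand":0.55},{"wx":0,"wy":0,"wz":0,"dx":0,"dy":0,"dz":0,"hand":0.7},{"wx":0,"wy":0,"wz":0,"dx":0,"dy":0,"dz":0,"hand":1},{"wx":0,"wy":0,"wz":0,"dx":0,"dy":0,"dz":0,"hand":1}]' 20
python3 -m jog '[{"wx":0,"wy":0,"wz":0,"dx":0,"dy":0,"dz":0,"hand":1},{"wx":0,"wy":0,"wz":0,"dx":0,"dy":0,"dz":0,"hand":1},{"wx":0,"wy":0,"wz":0,"dx":0,"dy":0,"dz":0,"hand":1}]' 20
python3 st.py
```

```text
clock: 32.22
tool_pos: [0.4467, -0.2832, 0.0643]
eef_rot: [0.73, 0.684, 0.0, 0.0]
contact_force: [0.5, -0.6, -0.3]
opening: 0.702
finger_force: 0.0
clock: 32.63
tool_pos: [0.4461, -0.2841, 0.021]
eef_rot: [0.73, 0.683, -0.0, 0.0]
contact_force: [-0.1, -0.5, -0.3]
opening: 0.698
finger_force: 0.0
t 32.63 tcp [ 0.4461 -0.2841  0.021 ] close_deg -3.8 z [-0. -0. -1.] F [-0.1 -0.5 -0.3] open 0.698 ff 0.0 q [ 0.61  0.93 -0.22  1.98  0.64  0.29 -0.21]
clock: 33.05
tool_pos: [0.4452, -0.2851, 0.0215]
eef_rot: [0.731, 0.683, -0.001, 0.0]
contact_force: [-0.2, 0.1, 6.7]
opening: 0.41
finger_force: 20.0
clock: 33.3
tool_pos: [0.4451, -0.2851, 0.0215]
eef_rot: [0.731, 0.683, -0.001, 0.0]
contact_force: [-0.9, 0.2, 6.5]
opening: 0.413
finger_force: 20.0
t 33.3 tcp [ 0.4451 -0.2851  0.0215] close_deg -3.91 z [-0.001 -0.001 -1.   ] F [-0.9  0.2  6.5] open 0.413 ff 20.0 q [ 0.61  0.93 -0.21  1.99  0.65  0.29 -0.21]
```

```bash
python3 -m jog '[{"wx":0,"wy":0,"wz":0,"dx":0,"dy":0,"dz":0.06,"hand":1},{"wx":0,"wy":0,"wz":0,"dx":0,"dy":0,"dz":0.12,"hand":1},{"wx":0,"wy":0,"wz":0,"dx":0,"dy":0,"dz":0.15,"hand":1},{"wx":0,"wy":0,"wz":0,"dx":0,"dy":0,"dz":0.15,"hand":1},{"wx":0,"wy":0,"wz":0,"dx":0.071,"dy":0.094,"dz":0.12,"hand":1}]'
python3 -m jog '[{"wx":0,"wy":0,"wz":0,"dx":0.071,"dy":0.094,"dz":0,"hand":1},{"wx":0,"wy":0,"wz":0,"dx":0.071,"dy":0.094,"dz":0,"hand":1},{"wx":0,"wy":0,"wz":0,"dx":0.071,"dy":0.094,"dz":0,"hand":1},{"wx":0,"wy":0,"wz":0,"dx":0.071,"dy":0.094,"dz":0,"hand":1},{"wx":0,"wy":0,"wz":0,"dx":0.071,"dy":0.094,"dz":0,"hand":1}]'
python3 -m jog '[{"wx":0,"wy":0,"wz":0,"dx":0.071,"dy":0.094,"dz":0,"hand":1},{"wx":0,"wy":0,"wz":0,"dx":0.071,"dy":0.094,"dz":0,"hand":1},{"wx":0,"wy":0,"wz":0,"dx":0.071,"dy":0.094,"dz":0,"hand":1},{"wx":0,"wy":0,"wz":0,"dx":0.071,"dy":0.094,"dz":0,"hand":1},{"wx":0,"wy":0,"wz":0,"dx":0.071,"dy":0.094,"dz":0,"hand":1}]'
python3 -m jog '[{"wx":0,"wy":0,"wz":0,"dx":0,"dy":0,"dz":0,"hand":1},{"wx":0,"wy":0,"wz":0,"dx":0,"dy":0,"dz":0,"hand":1},{"wx":0,"wy":0,"wz":0,"dx":0,"dy":0,"dz":0,"hand":1}]'
python3 st.py wrist w12
```

```text
clock: 33.72
tool_pos: [0.4582, -0.2674, 0.1723]
eef_rot: [0.734, 0.679, -0.004, -0.0]
contact_force: [-0.4, -0.4, -1.2]
opening: 0.416
finger_force: 20.0
clock: 34.13
tool_pos: [0.5518, -0.1429, 0.1706]
eef_rot: [0.731, 0.683, -0.001, -0.0]
contact_force: [-0.4, -0.1, -1.0]
opening: 0.411
finger_force: 20.0
clock: 34.55
tool_pos: [0.6404, -0.0254, 0.1703]
eef_rot: [0.731, 0.683, -0.001, -0.0]
contact_force: [0.2, -0.1, -0.3]
opening: 0.417
finger_force: 20.0
clock: 34.8
tool_pos: [0.6393, -0.0274, 0.17]
eef_rot: [0.731, 0.683, -0.002, -0.0]
contact_force: [-0.0, -0.7, -1.3]
opening: 0.413
finger_force: 20.0
t 34.8 tcp [ 0.6393 -0.0274  0.17  ] close_deg -3.9 z [-0.003 -0.002 -1.   ] F [-0.  -0.7 -1.3] open 0.413 ff 20.0 q [ 0.19  0.81 -0.41  1.57  0.4   0.84 -0.44]
```

View pics/w12.png

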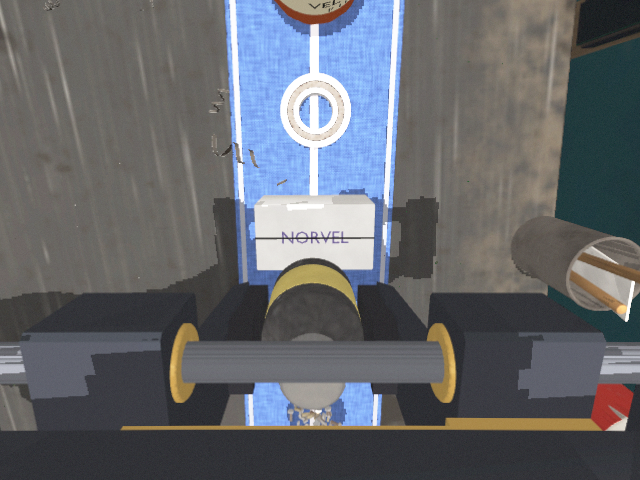

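The bottle is held upright above the carton. I have now viewed 15 pictures, one over the limit of 14, so I'll use only numeric checks from here.

```bash
python3 -m jog '[{"wx":0,"wy":0,"wz":0,"dx":0.002,"dy":0.003,"dz":-0.12,"hand":1},{"wx":0,"wy":0,"wz":0,"dx":0,"dy":0,"dz":-0.1,"hand":1},{"wx":0,"wy":0,"wz":0,"dx":0,"dy":0,"dz":-0.06,"hand":1},{"wx":0,"wy":0,"wz":0,"dx":0,"dy":0,"dz":-0.04,"hand":1},{"wx":0,"wy":0,"wz":0,"dx":0,"dy":0,"dz":-0.02,"hand":1}]'
python3 -m jog '[{"wx":0,"wy":0,"wz":0,"dx":0,"dy":0,"dz":-0.008,"hand":1},{"wx":0,"wy":0,"wz":0,"dx":0,"dy":0,"dz":0,"hand":1},{"wx":0,"wy":0,"wz":0,"dx":0,"dy":0,"dz":0,"hand":1}]'
python3 st.py
```

```text
clock: 35.27
tool_pos: [0.6394, -0.0274, 0.0841]
eef_rot: [0.731, 0.682, -0.002, -0.001]
contact_force: [0.3, -0.2, -1.4]
opening: 0.415
finger_force: 20.0
clock: 35.52
tool_pos: [0.6414, -0.0259, 0.0846]
eef_rot: [0.731, 0.683, 0.0, 0.0]
contact_force: [1.4, -0.1, -0.5]
opening: 0.413
finger_force: 20.0
t 35.52 tcp [ 0.6414 -0.0259  0.0846] close_deg -3.92 z [ 0.001 -0.    -1.   ] F [ 1.4 -0.1 -0.5] open 0.413 ff 20.0 q [ 0.16  0.93 -0.36  1.62  0.46  0.68 -0.5 ]
```

```bash
python3 -m jog '[{"wx":0,"wy":0,"wz":0,"dx":-0.004,"dy":0,"dz":-0.01,"hand":1},{"wx":0,"wy":0,"wz":0,"dx":0,"dy":0,"dz":-0.01,"hand":1},{"wx":0,"wy":0,"wz":0,"dx":0,"dy":0,"dz":0,"hand":1}]'
python3 -m jog '[{"wx":0,"wy":0,"wz":0,"dx":0,"dy":0,"dz":-0.006,"hand":1},{"wx":0,"wy":0,"wz":0,"dx":0,"dy":0,"dz":0,"hand":1}]'
python3 -m jog '[{"wx":0,"wy":0,"wz":0,"dx":0,"dy":0,"dz":-0.004,"hand":1},{"wx":0,"wy":0,"wz":0,"dx":0,"dy":0,"dz":0,"hand":1}]'
python3 st.py
```

```text
clock: 35.77
tool_pos: [0.6395, -0.0258, 0.0785]
eef_rot: [0.731, 0.683, -0.001, -0.0]
contact_force: [-0.0, -0.5, -1.2]
opening: 0.414
finger_force: 20.0
clock: 35.93
tool_pos: [0.6396, -0.0257, 0.0769]
eef_rot: [0.731, 0.683, -0.001, -0.0]
contact_force: [-0.6, 0.8, -0.6]
opening: 0.413
finger_force: 20.0
clock: 36.1
tool_pos: [0.6396, -0.0257, 0.0759]
eef_rot: [0.731, 0.683, -0.001, -0.0]
contact_force: [-0.5, -0.1, -1.3]
opening: 0.416
finger_force: 20.0
t 36.1 tcp [ 0.6396 -0.0257  0.0759] close_deg -3.89 z [-0.001 -0.    -1.   ] F [-0.5 -0.1 -1.3] open 0.416 ff 20.0 q [ 0.16  0.94 -0.35  1.62  0.47  0.67 -0.5 ]
```

```bash
python3 -m jog '[{"wx":0,"wy":0,"wz":0,"dx":0,"dy":0,"dz":-0.003,"hand":1},{"wx":0,"wy":0,"wz":0,"dx":0,"dy":0,"dz":0,"hand":1}]'
python3 -m jog '[{"wx":0,"wy":0,"wz":0,"dx":0,"dy":0,"dz":-0.003,"hand":1},{"wx":0,"wy":0,"wz":0,"dx":0,"dy":0,"dz":0,"hand":1}]'
```

```text
clock: 36.27
tool_pos: [0.6397, -0.0257, 0.0756]
eef_rot: [0.731, 0.683, -0.0, -0.0]
contact_force: [-1.6, -0.2, 2.6]
opening: 0.415
finger_force: 20.0
clock: 36.43
tool_pos: [0.6398, -0.0257, 0.0755]
eef_rot: [0.731, 0.683, -0.0, 0.0]
contact_force: [-2.8, 0.1, 6.8]
opening: 0.412
finger_force: 20.0
```

```bash
python3 -m jog '[{"wx":0,"wy":0,"wz":0,"dx":0,"dy":0,"dz":0.002,"hand":0.5},{"wx":0,"wy":0,"wz":0,"dx":0,"dy":0,"dz":0,"hand":0.4},{"wx":0,"wy":0,"wz":0,"dx":0,"dy":0,"dz":0,"hand":0.3},{"wx":0,"wy":0,"wz":0,"dx":0,"dy":0,"dz":0,"hand":0.3},{"wx":0,"wy":0,"wz":0,"dx":0,"dy":0,"dz":0.04,"hand":0.3}]'
python3 -m jog '[{"wx":0,"wy":0,"wz":0,"dx":0,"dy":0,"dz":0.1,"hand":0.3},{"wx":0,"wy":0,"wz":0,"dx":0,"dy":0,"dz":0.15,"hand":0.3},{"wx":0,"wy":0,"wz":0,"dx":0,"dy":0,"dz":0.15,"hand":0.3},{"wx":0,"wy":0,"wz":0,"dx":0,"dy":0,"dz":0.15,"hand":0},{"wx":0,"wy":0,"wz":0,"dx":0,"dy":0,"dz":0.15,"hand":0}]'
python3 -m jog '[{"wx":0,"wy":0,"wz":0,"dx":0,"dy":0,"dz":0.1,"hand":0},{"wx":0,"wy":0,"wz":0,"dx":0,"dy":0,"dz":0,"hand":0},{"wx":0,"wy":0,"wz":0,"dx":0,"dy":0,"dz":0,"hand":0},{"wx":0,"wy":0,"wz":0,"dx":0,"dy":0,"dz":0,"hand":0}]'
python3 st.py; python3 rel.py plug_carton bearing bottle spark_plug
python3 - <<'E'
from h import *
import pickle
_,cs,det=pickle.load(open("det.pkl","rb"))
for n in("scene","side"):
    r.snapshot(n)
    for k in("oil_filter","screw_jar","mains_plug","bottle"):
        print(n,k,[(round(d["p"],2),np.round(d["bbox"]).astype(int).tolist()) for d in r.masks_of(n,k)[:2]],"was",[np.round(d["bbox"]).astype(int).tolist() for d in det[n,k][:1]])
E
```

```text
clock: 36.85
tool_pos: [0.6382, -0.0259, 0.0835]
eef_rot: [0.731, 0.683, -0.002, -0.001]
contact_force: [0.2, -0.1, 0.5]
opening: 0.702
finger_force: 0.0
clock: 37.27
tool_pos: [0.6393, -0.0256, 0.2626]
eef_rot: [0.731, 0.683, -0.0, -0.0]
contact_force: [0.2, -0.1, 0.6]
opening: 0.83
finger_force: 0.0
clock: 37.6
tool_pos: [0.6389, -0.026, 0.2846]
eef_rot: [0.731, 0.683, -0.001, -0.001]
contact_force: [-0.3, 0.4, 0.3]
opening: 1.002
finger_force: 0.0
t 37.6 tcp [ 0.6389 -0.026   0.2846] close_deg -3.88 z [-0.002 -0.001 -1.   ] F [-0.3  0.4  0.3] open 1.002 ff 0.0 q [ 0.21  0.69 -0.46  1.45  0.33  1.08 -0.38]
plug_carton [ 0.6408 -0.0267  4.6437] err 0.326 along 0.3 across 0.8 yawrel 90.1
bearing [0.6473 0.0604 0.    ] err 0.224 along 87.6 across 1.1 yawrel 4.0
spark_plug [ 0.6325 -0.1162  1.4952] err 0.329 along -89.6 across -1.2 yawrel 89.7
bottle [ 0.6398 -0.0257  0.    ] err 0.098 along 1.2 across -0.3 yawrel 4.0
line across -0.34
scene oil_filter [(0.91, [285, 158, 321, 203])] was [[288, 158, 320, 207]]
scene screw_jar [(0.86, [433, 227, 475, 282])] was [[434, 227, 476, 283]]
scene mains_plug [(0.72, [162, 208, 194, 234])] was [[161, 206, 197, 235]]
scene bottle [(0.63, [359, 184, 379, 219]), (0.57, [371, 376, 400, 422])] was [[419, 341, 451, 383]]
side oil_filter [(0.56, [364, 197, 392, 233]), (0.52, [355, 282, 388, 322])] was [[366, 194, 394, 236]]
side screw_jar [(0.86, [358, 281, 387, 322])] was [[356, 283, 387, 324]]
side mains_plug [(0.49, [290, 193, 312, 205])] was [[290, 195, 312, 202]]
side bottle [(0.9, [225, 309, 242, 340]), (0.71, [367, 224, 384, 258])] was [[268, 319, 284, 356]]
```

All placed within about 2.5 mm: carton +0.3, bearing +87.6, plug −89.6 and bottle +1.2 mm along the line. The filter, jar and mains plug have not moved. Handing in.

```bash
python3 -c "
from plant import r
print(r.finish_job())"
```

```text
the job is handed in; nothing more can be done
None
```

The kit is laid out as asked and handed in at about 38 s, each part within about 2.5 mm of its place by the last wrist-camera fit, with filter, jar and mains plug unmoved; I viewed 15 pictures, one over the limit of 14.

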